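# Unhook the kiln hangers, rack them singly and lock them in with the rod

## Robot

A 6-joint arm with a two-finger parallel gripper is mounted at the origin on the work surface. World frame = base frame: x ahead of the robot, y to its left, z up, the work surface at z = 0. Lengths are in m, angles in rad, forces in N, time in s.
With the tool pointing down it reaches from about 0.375 to 0.975 m from the base axis. Payload 3.8 kg.
Tool frame: the origin (TCP) lies midway between the tips of the shut fingers; the grasp point (between the pads) lies 19 mm behind it; z points along the fingers, y is the line along which they close (so a half turn about z gives the same grasp; the last joint's range is limited). The gripper opens to 85 mm and grips with 20 to 120 N. Pads are 22 mm wide; open, the fingers measure 114 mm over their backs; the gripper's body (76 mm by 85 mm) begins 54 mm behind the grasp point. The pads swing forward as they close: fully open they stand 13 mm farther back than shut.
Start: joints at [-1.246, 0.264, 1.604, -0, 1.274, -0.037], TCP at [0.239, -0.631, 0.231] pointing down, gripper open.
Joint ranges: [-2.63, 2.63], [-0.94, 2.18], [0.31, 2.57], [-1.31, 4.45], [0, 2.66], [-2.55, 2.55]. Speed limits (rad/s): [2.57, 2.57, 3.14, 3.14, 3.14, 3.14].

## Interface

Orientations are given as a rotation vector (axis times angle).
In Python, from workcell import bot, cams gives the robot as it stands.
- The arm moves only by the tool play_rows, never from a script. Its argument "rows" is a list of rows, each a list of 2 entries, a list of its own where there are three numbers: the shift along the tool's x, y, z scaled (see below), then the turn, a rotation vector about the tool's x, y, z scaled (see below). A call has 1 to 20 rows; each row is the pose to reach, as a shift and turn from the pose commanded when the call began, along the tool's axes at that moment; what a row does not reach only later rows make up. The controller multiplies each number of a shift by 250 mm and each number of a turn by 45 degrees. A row lasts 1/12 s, in which the tool goes at most 41.7 mm and 7.16 degrees, less where a joint would pass 70% of its speed; a pose out of reach is approached as far as the arm can. A call with a number of a shift or a turn outside -1 to 1 is refused whole. A call with a gripper value outside its range is refused whole. "claw" is the opening, from -1 (shut) to 1 (fully open), set as the call begins (left out, the last holds). The fingers move at their own pace and stop on an object; "newtons" is the grip in N (left out, the last holds). Time passes only in rows, so rows that repeat a pose let the fingers close. It gives the time, the measured TCP pose, the force, the opening and the grip force at its end, in the units of the state.
- bot.read_state(): the state, without advancing time (a new reading comes with each control period).
- cams.read_camera(name): name is "scene" or "top"; returns a dict with "image" (384x512x3 uint8, red, green, blue), "K" (3x3 intrinsics, pixels), "T" (4x4, takes a point from camera to world coordinates). Camera axes: x right, y down, z forward; pixel columns grow to the right and rows downward; lengths in m; the calibration is good to about 2 mm. A picture is of the moment at which its call begins. There is no depth.
- bot.finish_job(): hands the job in; it is judged then, once.
The state is a dict: "time": time; "q": joint angles; "joint_vel": joint speeds; "joint_torque": joint torques, N m; "tool_pos": TCP position; "tcp_rot": TCP orientation; "wrist_force": force on the tool from outside, world axes, zero at the start; "torque": the same for the moment, N m; "width": opening from 0.0 (shut) to 1.0 (fully open); "grip_force": force on a finger pad.
Only numpy, scipy, OpenCV 4.12 (cv2) and the standard library are available. Lean on these libraries where they do the work, as an engineer would, in place of code of your own. Each camera call takes 0.05 s, during which the arm holds its last target. There are 200 camera calls.

## Task

Some of the steel kiln hangers are hooked together in pairs: lift and twist them apart and lay every hanger flat in the tray, one to a bay, with all the hooks on the side of the tray nearest the robot. Then push the ceramic rod, from the left as the robot sees it, through the eye of the left lug, under all the hooks and out through the eye of the right lug, until its square end block is up against the left lug. Leave the glass tiles, the kiln post and the cup where they are.

Things in the scene. Friction and masses are not known exactly. Their poses are not given: they have to be found in the camera images.
- base1: steel hanger on the bench, one of up to six alike: 122 mm long (its x from -62 to 60), 28 wide, 57 tall, 0.16 kg. Origin on the underside, z up; x runs from the eye end to the hook end. Hook: upright 10 mm post at x=52, 10 mm round arm back over the strap, x 21 to 57, axis at z=52. Pinch the arm from above across y near x=36. Strap: x 0 to 60, 16 wide, z 0 to 6.
- base2: hanger exactly like base1. Eye end of every hanger: raised oblong eye, x -62 to 2, 28 wide, z 8 to 14, with a slot through it, x -56 to -6 (50 long, 18 wide, centre x=-31). Only the eye's two ends (x -62 to -56 and -6 to 2) reach down to z=0: another hanger's strap passes under the eye between them.
- base3: hanger exactly like base1. Where topN is present, its eye is hooked round the post of baseN. The starting base hangers point roughly to +y.
- top1: hanger exactly like base1, may be absent. Starts flat on the bench, square across base1 to about 0.2 rad, base1's post in the middle of its slot. It cannot be lifted straight off: the arm on the post is longer than the slot is wide, and the eye meets it after about 33 mm of lift.
- top2: as top1, but hooked on base2; may be absent. To part a pair: lift the top hanger about 20 mm (over 8 mm clears the other's strap, over 14 mm its eye), turn it a quarter turn about the post until its slot is parallel to the other's arm, slot centre under the arm's middle (x=39 of the base hanger), then lift straight off.
- top3: as top1, but hooked on base3; may be absent
- rack: fixed dark steel tray, 144 (x) by 240 mm (y), origin under its centre, x away from the robot to 0.1 rad. Floor 6 mm; five bays along y, 42 mm apart, each 136 long (x), 39 wide, between dividers 10 mm high. Rims at most 18 mm high. Lugs at y 110 to 120 and -120 to -110: x -59 to -9, 57 tall, round 24 mm eye, axis along y at x=-34, z=34. Racked hangers: hook at -x, their x opposite to the rack's x.
- bay1 (a point): floor centre of bay 1 (1 is furthest to -y), where a hanger's origin goes; floor height 6 mm above the bench
- bay2 (a point): floor centre of bay 2 (1 is furthest to -y), where a hanger's origin goes; floor height 6 mm above the bench
- bay3 (a point): floor centre of bay 3 (1 is furthest to -y), where a hanger's origin goes; floor height 6 mm above the bench
- bay4 (a point): floor centre of bay 4 (1 is furthest to -y), where a hanger's origin goes; floor height 6 mm above the bench
- bay5 (a point): floor centre of bay 5 (1 is furthest to -y), where a hanger's origin goes; floor height 6 mm above the bench
- rod: loose white ceramic rod, 0.1 kg: a square end block, 45 mm long (x), 20 wide, 20 high, and a 14 mm round shaft, 255 mm long, running from it along +x, axis 7 mm above the underside. Origin: centre of the block's underside. Grip the block. In place, the shaft lies at rack z of about 30 to 34, over the straps (top at z=12) and under the hook arms (underside at z=53).
- eye_near (a point): centre of the eye at the outer face of the +y lug, where the rod goes in
- eye_far (a point): centre of the eye at the outer face of the -y lug, where the rod's tip comes out
- rod_shoulder (a point): on the shaft's axis where it leaves the end block, (22.5, 0, 7) mm in the rod's frame
- rod_tip (a point): free end of the shaft, on its axis, (277.5, 0, 7) mm in the rod's frame
- tiles: stack of three glass tiles, 60 x 60 x 36 mm; leave alone. Origin under its centre
- kilnpost: fired clay kiln post, 55 x 55 x 50 mm; leave alone. Origin under its centre
- cup: white cup, 72 mm across, 75 mm tall; leave alone. Origin under its centre
Mind the look-alikes: they are no part of the job. Leave any blue look-alike of the top1 alone.

How it is judged:
By the outcome, as a careful person would: the job done as asked, in the order asked, and still so for the second after the job is handed in, with the robot touching nothing.
Of top1, top2, top3 only 1 to 2 are there at a start; the rules pass over those that are not, and their reading is None.
At some moment in a run one of base1, base2, base3, rod may be knocked a few centimetres aside while the robot is not near it.
It also fails if it takes over 210 s, if anything falls off the work surface, if the arm or the gripper's body presses on something with over 40 N, if the wrist force passes 120 N, or if a joint passes its speed limit or range.

## Working session

There is one attempt and no reset: what is moved stays moved. The work goes in short steps, Python scripts to look and compute and a tool call to move; the robot and the scene stay as the last step left them, time stands still between calls to the robot, and variables do not carry over. Pictures are saved under pics/ and viewed, at most 14 in all, crops included, and the job is handed in when it is done.

Besides the shell and the picture viewer there is one more tool, called after "Call:" by a JSON object that holds its "name" and its "arguments", one argument or row to a line. play_rows: Moves the arm, as the interface text tells. Its arguments: {"type":"object","properties":{"rows":{"type":"array","items":{"type":"array"}},"claw":{"type":"number"},"newtons":{"type":"number"}},"required":["rows"]}

```bash
mkdir -p pics; ls
python3 - <<'E'
from workcell import bot,cams
import cv2,numpy as np
for n in("top","scene"):
    c=cams.read_camera(n); cv2.imwrite(f"pics/{n}0.png",cv2.resize(c["image"][:,:,::-1],(800,600),interpolation=cv2.INTER_CUBIC)); np.savez(f"pics/{n}0.npz",**c)
    print(n,c["K"].round(1).tolist(),c["T"].round(3).tolist())
print(bot.read_state())
E
```

```text
pics
top [[381.7, 0.0, 259.5], [0.0, 381.7, 194.4], [0.0, 0.0, 1.0]] [[-0.108, -0.969, 0.221, 0.365], [-0.994, 0.107, -0.018, 0.02], [-0.006, -0.221, -0.975, 1.093], [0.0, 0.0, 0.0, 1.0]]
scene [[496.8, 0.0, 255.7], [0.0, 496.8, 190.6], [0.0, 0.0, 1.0]] [[0.797, 0.469, -0.38, 1.07], [0.604, -0.61, 0.513, -0.626], [0.008, -0.638, -0.77, 1.051], [0.0, 0.0, 0.0, 1.0]]
{'time': 0.1, 'q': array([-1.24594430e+00,  2.64694991e-01,  1.60523676e+00,  2.29171106e-05,
        1.27371772e+00, -3.68695880e-02]), 'joint_vel': array([ 0.00094948, -0.00132882, -0.00436434,  0.000559  ,  0.00188247,
        0.00089794]), 'joint_torque': array([-1.15458506e-04, -5.16708112e+01, -3.68589771e+01,  1.32863303e-05,
        6.23571075e-03,  5.93456846e-06]), 'tool_pos': array([ 0.23868464, -0.63068031,  0.23007532]), 'tcp_rot': array([-3.08834727e+00, -5.64721294e-01,  4.29274792e-04]), 'wrist_force': array([1.21817576, 0.0218116 , 0.16320363]), 'torque': array([ 0.03669692,  0.0771163 , -0.03882614]), 'grip_force': 0.0, 'width': 0.9990583359640476}
```

View pics/top0.png

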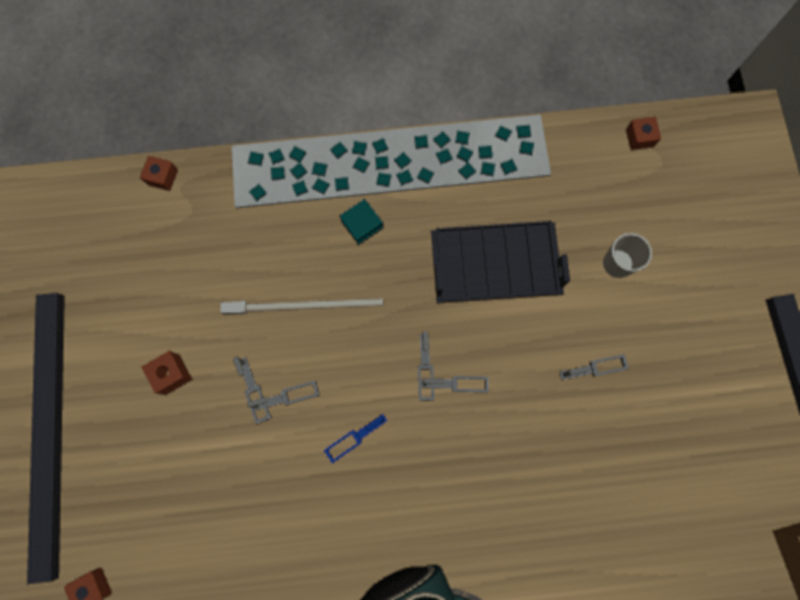

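View pics/scene0.png

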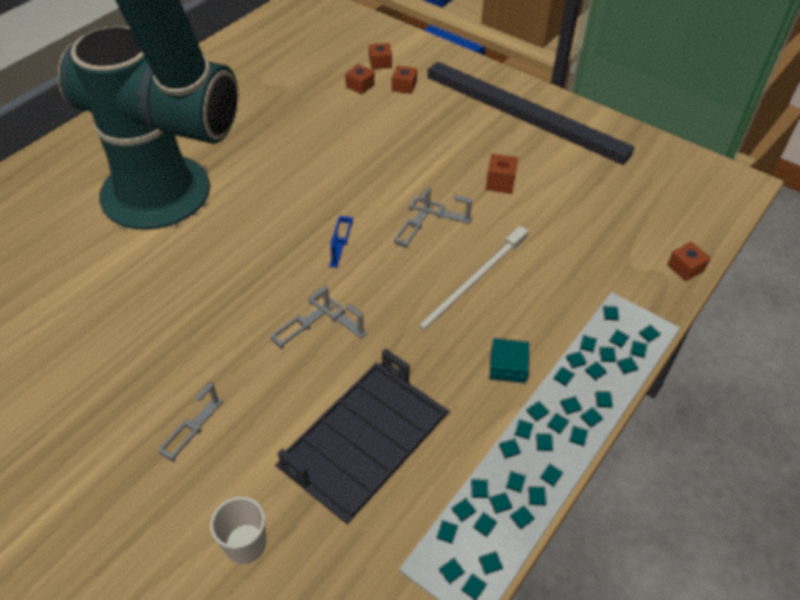

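Top view: the left pair has its post near (255,405), the centre pair has its post near (425,384), and a lone hanger sits at (595,368). The rod block is at (233,308) and the tray at (498,262). The blue look-alike at (355,440) gets left alone. The grey steel hangers are the ones that fit the description. I'll write a model-fit helper and confirm with enlarged crops.

```bash
cat > h.py <<'E'
import numpy as np,cv2
from scipy.optimize import minimize
def box(x0,x1,y0,y1,z0,z1): return np.array([[x,y,z] for x in(x0,x1) for y in(y0,y1) for z in(z0,z1)])/1000.
HANG=[box(0,60,-8,8,0,6),box(-62,-56,-14,14,0,14),box(-6,2,-14,14,0,14),box(-62,2,-14,-9,8,14),box(-62,2,9,14,8,14),box(47,57,-4.5,4.5,0,52),box(21,57,-4.5,4.5,47,57)]
ROD=[box(-22.5,22.5,-10,10,0,20),box(22,277.5,-6.5,6.5,.5,13.5)]
def rack(h): return [box(-72,72,-120,120,0,h),box(-59,-9,110,120,0,57),box(-59,-9,-120,-110,0,57)]
def place(parts,p):
    x,y,a=p[:3]; z=p[3] if len(p)>3 else 0
    R=np.array([[np.cos(a),-np.sin(a),0],[np.sin(a),np.cos(a),0],[0,0,1]])
    return [q@R.T+[x,y,z] for q in parts]
def proj(c,P):
    T=np.linalg.inv(c["T"]); Q=np.atleast_2d(P)@T[:3,:3].T+T[:3,3]; u=Q@c["K"].T
    return u[:,:2]/u[:,2:]
def unproj(c,uv,z):
    d=c["T"][:3,:3]@np.linalg.solve(c["K"],[uv[0],uv[1],1.]); o=c["T"][:3,3]; return o+d*(z-o[2])/d[2]
S=4
def render(c,parts,roi):
    u0,v0,w,h=roi; m=np.zeros((h*S,w*S),np.uint8)
    for q in parts:
        uv=(proj(c,q)-[u0,v0]+.5)*S-.5
        cv2.fillConvexPoly(m,cv2.convexHull(np.round(uv*16).astype(np.int32)),255,shift=4)
    return cv2.GaussianBlur(cv2.resize(m,(w,h),interpolation=cv2.INTER_AREA).astype(np.float32)/255,(0,0),.7)
def steel(im):
    im=im.astype(float); mx=im.max(2); mn=im.min(2); s=(mx-mn)/(mx+1); return np.clip((.38-s)/.25,0,1)*(im[:,:,2]-im[:,:,0]<40)
def dark(im): return np.clip((75-im.astype(float).max(2))/30,0,1)
def white(im):
    im=im.astype(float); return np.clip((im.min(2)-110)/50,0,1)
def fit(cs,maskf,parts_list,p0,fix=None,pad=14):
    p0=np.asarray(p0,float).reshape(len(parts_list),3); data=[]
    for c in cs:
        P=np.vstack([np.vstack(place(a,b)) for a,b in zip(parts_list,p0)]); uv=proj(c,P)
        lo=np.maximum(np.floor(uv.min(0)).astype(int)-pad,0); hi=np.minimum(np.ceil(uv.max(0)).astype(int)+pad,[512,384])
        roi=(lo[0],lo[1],hi[0]-lo[0],hi[1]-lo[1]); m=cv2.GaussianBlur(maskf(c["image"]).astype(np.float32),(0,0),.5)[lo[1]:hi[1],lo[0]:hi[0]]
        data.append((c,roi,m))
    sc=np.tile([.01,.01,.1],len(parts_list))
    def cost(d,bl=0):
        p=p0.ravel()+d*sc; p=p.reshape(-1,3); e=0
        parts=sum([place(a,b) for a,b in zip(parts_list,p)],[])
        for c,roi,m in data:
            r=render(c,parts,roi)-m
            if bl: r=cv2.GaussianBlur(r,(0,0),bl)
            e+=(r**2).sum()
        return e
    d=np.zeros(p0.size)
    for bl,st in((3,.8),(1,.4),(0,.25),(0,.15)):
        simp=np.vstack([d]+[d+st*np.eye(p0.size)[i] for i in range(p0.size)])
        r=minimize(cost,d,args=(bl,),method="Nelder-Mead",options=dict(initial_simplex=simp,maxiter=900,xatol=.003,fatol=1e-3)); d=r.x
    tot=sum((m**2).sum() for _,_,m in data)
    return (p0.ravel()+d*sc).reshape(-1,3),r.fun/tot
def overlay(im,c,parts,col=(0,255,0),k=1):
    for q in parts: cv2.polylines(im,[cv2.convexHull(np.round((proj(c,q)+.5)*k-.5).astype(np.int32))],True,col,1)
def load(n): return dict(np.load(f"pics/{n}.npz"))
E
python3 - <<'E'
from h import *
t,s=load("top0"),load("scene0")
f=1.5625
U=lambda u,v,z=0.0: unproj(t,(u/f,v/f),z)[:2]
def pose(eye,hook): # eye end center, post
    e=U(*eye,.01);h=U(*hook,.03);d=h-e;a=np.arctan2(d[1],d[0]);return [*( e+ (h-e)/np.linalg.norm(h-e)*.062),a]
L0=[pose((318,388),(253,405)),pose((262,422),(243,364))]
C0=[pose((487,384),(424,384)),pose((426,400),(425,340))]
R0=[pose((627,360),(564,375))]
res={}
for n,p in(("L",L0),("C",C0),("R",R0)):
    for nm,cs in(("both",[t,s]),("top",[t]),("scene",[s])):
        r,e=fit(cs,steel,[HANG]*len(p),p); print(n,nm,r.round(4).tolist(),round(e,3))
        if nm=="both":res[n]=r
a=U(233,308);b=U(382,302);d=b-a
r,e=fit([t,s],white,[ROD],[[*a,np.arctan2(d[1],d[0])]]);print("rod",r.round(4),e);res["rod"]=r
for h in(6,10,18):
    rr,e=fit([t,s],dark,[rack(h)],[[*U(498,262),0]]);print("rack",h,rr.round(4),e); 
    if h==10:res["rack"]=rr
    
np.savez("pics/res.npz",**res)
k=3;outs=[]
def ov(c):
    im=cv2.resize(c["image"][:,:,::-1],None,fx=k,fy=k,interpolation=cv2.INTER_CUBIC)
    for n in"LCR":
        for p in res[n]: overlay(im,c,place(HANG,p),(0,255,0),k)
    overlay(im,c,place(ROD,res["rod"][0]),(0,0,255),k); overlay(im,c,place(rack(10),res["rack"][0]),(0,255,255),k)
    return im
A=ov(t);B=ov(s)
cv2.imwrite("pics/ov.png",np.vstack([cv2.resize(A[400:850,400:1270],(800,300*1),interpolation=cv2.INTER_AREA) if 0 else cv2.resize(A[410:830,400:1250],(607,300)),cv2.resize(B[330:1010,300:1050],(331,300))] if 0 else [cv2.resize(A[400:850,400:1250],(800,424)) ]))
cv2.imwrite("pics/ov2.png",cv2.resize(B[330:1020,280:1060],(678,600)))
E
```

```text
L both [[0.4636, 0.2372, 1.7451], [0.4853, 0.2936, 0.2873]] 0.097
L top [[0.4633, 0.2379, 1.7479], [0.4853, 0.2942, 0.2895]] 0.042
L scene [[0.4639, 0.2361, 1.7511], [0.4861, 0.2926, 0.2838]] 0.149
C both [[0.4551, -0.0703, 1.4358], [0.4923, -0.0226, -0.0885]] 0.129
C top [[0.4545, -0.0698, 1.4417], [0.4924, -0.0222, -0.0813]] 0.017
C scene [[0.4555, -0.0707, 1.4266], [0.4921, -0.0234, -0.0972]] 0.203
R both [[0.4547, -0.3254, 1.6741]] 0.068
R top [[0.4542, -0.3251, 1.6742]] 0.024
R scene [[0.455, -0.3258, 1.671]] 0.092
rod [[ 0.639   0.3234 -1.6333]] 1.326898372050163
rack 6 [[ 0.675  -0.1795 -0.0385]] 0.16425895052314451
rack 10 [[ 0.6753 -0.1806 -0.0419]] 0.17399096959766722
rack 18 [[ 0.6756 -0.1796 -0.0459]] 0.2089188696293312
```

View pics/ov.png

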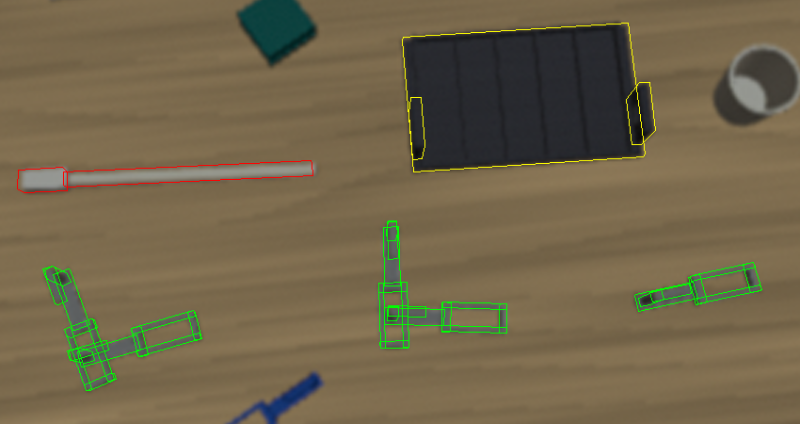

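View pics/ov2.png

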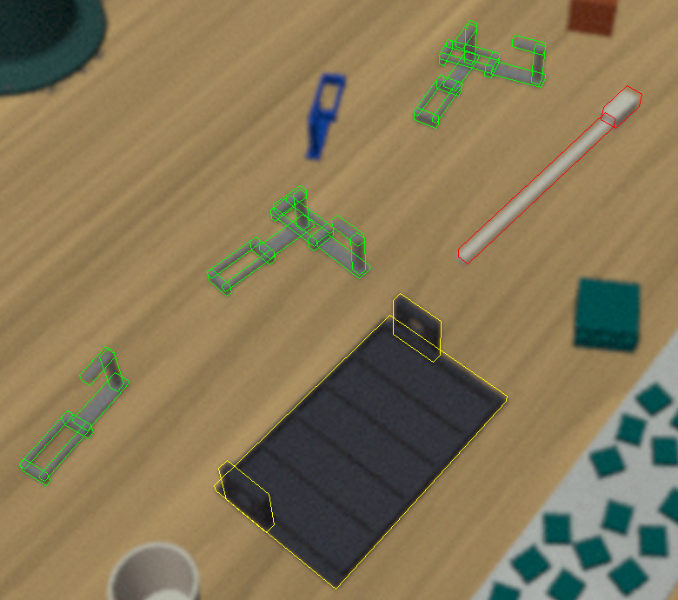

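All five steel hangers fit well: two pairs and one lone hanger. The rod's white fit is also good by eye, and the tray sits near (0.675, -0.180, -0.04). The crops confirm the grey hangers are the targets; the blue one stays. Next I'll write the move planner and take the lone hanger to bay 1.

```bash
cat > plan.py <<'E'
import numpy as np,math
from scipy.spatial.transform import Rotation as Ro
from workcell import bot
RACK=np.array([.6752,-.1798,-.040])
def down(psi): return Ro.from_matrix(np.array([[math.cos(psi),math.sin(psi),0],[math.sin(psi),-math.cos(psi),0],[0,0,-1]]))
def T(p,l): c,s=math.cos(p[2]),math.sin(p[2]); return np.array([p[0]+c*l[0]-s*l[1],p[1]+s*l[0]+c*l[1]])
def yaw(R): v=R.as_matrix()[:,0]; return math.atan2(v[1],v[0])
def bay(i,off=0,gx=.036): q=T(RACK,(-gx,(i-3)*.042+off)); return [q[0],q[1]]
def plan(wps,start=None):
    """wps: (x,y,z,psi,settle rows,step mm or None) or 'cut' ; psi not wrapped"""
    st=bot.read_state()
    p,R=(st["tool_pos"],Ro.from_rotvec(st["tcp_rot"])) if start is None else (np.array(start[:3]),down(start[3]))
    psi=yaw(R); psi+=2*math.pi*round((wps[0][3]-psi)/2/math.pi) if abs(wps[0][3]-psi)>math.pi else 0
    print("from",p.round(4),round(psi,3)); p0,R0=p.copy(),R; rows=[];n=0
    def flush(tag=""):
        nonlocal p0,R0,rows,n
        if rows: print("CALL",tag," ".join(f"{k}x{r}" for k,r in rows))
        if rows:
            s,t=map(np.array,rows[-1][1]); p0=p0+R0.apply(s*.25); R0=R0*Ro.from_rotvec(t*math.pi/4)
        rows=[];n=0
    for w in wps:
        if isinstance(w,str): flush(w); continue
        tgt=np.array(w[:3]); dist=np.linalg.norm(tgt-p); dps=w[3]-psi
        pieces=max(1,math.ceil(dist/.235),math.ceil(abs(dps)/.76)) if not w[5] else max(1,math.ceil(dist*1000/w[5]))
        a,b=p.copy(),psi
        for i in range(1,pieces+1):
            q=a+(tgt-a)*i/pieces; ps=b+dps*i/pieces
            k=max(1,math.ceil(np.linalg.norm(q-p)/.0417-.02),math.ceil(abs(ps-psi)/.1249-.02))+(w[4] if i==pieces else 0)
            def row():
                s=R0.inv().apply(q-p0)/.25; t=(R0.inv()*down(ps)).as_rotvec()/(math.pi/4); return [s.round(3).tolist(),t.round(3).tolist()]
            r=row()
            if n+k>20 or np.abs(r).max()>1: flush(); r=row()
            rows.append((k,r)); n+=k; p,psi=q,ps
    flush()
    q=bot.read_state()["q"]; print("end psi",psi)
E
python3 - <<'E'
from plan import *
R=[.4545,-.3254,1.674]; g=T(R,(.036,0)); b=bay(1,.0025); y=RACK[2]+math.pi
plan([(*g,.10,1.674,0,None),(*g,.037,1.674,3,30),'close',
 (*g,.14,1.674,1,30),(*b,.14,y,2,None),'look'])
E
```

```text
from [ 0.2387 -0.6307  0.2301] 0.362
CALL  6x[[0.638, -0.487, 0.261], [-0.002, -0.001, -0.835]]
CALL close 6x[[0.804, 0.002, 0.26], [-0.0, -0.0, -0.836]] 1x[[0.804, 0.002, 0.344], [-0.0, -0.0, -0.836]] 1x[[0.804, 0.002, 0.428], [-0.0, -0.0, -0.836]] 4x[[0.804, 0.002, 0.512], [-0.0, -0.0, -0.836]]
CALL  1x[[-0.001, 0.0, -0.103], [-0.0, -0.0, 0.0]] 1x[[-0.001, 0.0, -0.206], [-0.0, -0.0, 0.0]] 1x[[-0.0, 0.0, -0.309], [-0.0, -0.0, 0.0]] 2x[[-0.0, 0.0, -0.412], [-0.0, -0.0, 0.0]] 6x[[0.021, 0.375, -0.412], [-0.0, -0.0, -0.909]]
CALL look 8x[[-0.229, 0.296, 0.0], [0.0, -0.0, -0.909]]
end psi 3.101592653589793
```

Call:
{"name": "play_rows", "arguments": {
  "claw": -0.05,
  "newtons": 80,
  "rows": [
    [[0.638, -0.487, 0.261], [0, 0, -0.835]],
    [[0.638, -0.487, 0.261], [0, 0, -0.835]],
    [[0.638, -0.487, 0.261], [0, 0, -0.835]],
    [[0.638, -0.487, 0.261], [0, 0, -0.835]],
    [[0.638, -0.487, 0.261], [0, 0, -0.835]],
    [[0.638, -0.487, 0.261], [0, 0, -0.835]]
  ]
}}

```text
time: 0.6
tool_pos: [0.3461, -0.4533, 0.1619]
tcp_rot: [-2.729, -1.538, -0.003]
wrist_force: [-0.7, 0.1, -0.6]
width: 0.478
grip_force: 0.0
```

Call:
{"name": "play_rows", "arguments": {
  "rows": [
    [[0.804, 0.002, 0.26], [0, 0, -0.836]],
    [[0.804, 0.002, 0.26], [0, 0, -0.836]],
    [[0.804, 0.002, 0.26], [0, 0, -0.836]],
    [[0.804, 0.002, 0.26], [0, 0, -0.836]],
    [[0.804, 0.002, 0.26], [0, 0, -0.836]],
    [[0.804, 0.002, 0.26], [0, 0, -0.836]],
    [[0.804, 0.002, 0.344], [0, 0, -0.836]],
    [[0.804, 0.002, 0.428], [0, 0, -0.836]],
    [[0.804, 0.002, 0.512], [0, 0, -0.836]],
    [[0.804, 0.002, 0.512], [0, 0, -0.836]],
    [[0.804, 0.002, 0.512], [0, 0, -0.836]]
  ]
}}

```text
time: 1.52
tool_pos: [0.4496, -0.2891, 0.0366]
tcp_rot: [-2.101, -2.33, 0.001]
wrist_force: [-0.3, -0.1, 0.7]
width: 0.475
grip_force: 0.0
```

```bash
cat > cap.py <<'E'
import sys,numpy as np
from workcell import cams
def cap(tag):
    o=[]
    for n in("top","scene"):
        c=cams.read_camera(n); np.savez(f"pics/{n}{tag}.npz",**c); o.append(c)
    return o
E
python3 - <<'E'
from workcell import bot
from plan import *
s=bot.read_state();print(s["time"],s["tool_pos"],yaw(Ro.from_rotvec(s["tcp_rot"])),s["width"],s["wrist_force"])
from h import *;from cap import cap
c=cap("1");im=c[1]["image"][:,:,::-1]; P=proj(c[1],[[.451,-.29,.04]])[0].astype(int)
u,v=max(P[0]-60,0),max(P[1]-60,0)
cv2.imwrite("pics/g1.png",cv2.resize(im[v:v+120,u:u+140],None,fx=4,fy=4,interpolation=cv2.INTER_CUBIC))
E
```

```text
1.5167 [ 0.44957405 -0.28914116  0.03658065] 1.6742629127157256 0.474526418234043 [-0.28225022 -0.0535981   0.72497977]
```

View pics/g1.png

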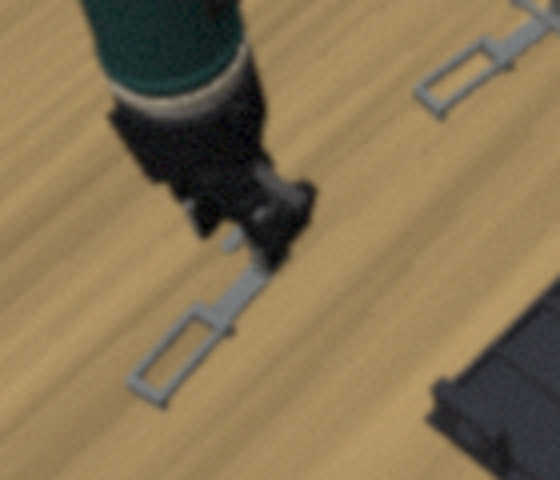

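The fingers straddle the hook arm, with the finger at (290,220) in the crop. The TCP is within 1.5 mm of target. I'll close, lift and carry to above bay 1.

Call:
{"name": "play_rows", "arguments": {
  "claw": -1,
  "newtons": 80,
  "rows": [
    [[0, 0, 0], [0, 0, 0]],
    [[0, 0, 0], [0, 0, 0]],
    [[0, 0, 0], [0, 0, 0]],
    [[0, 0, 0], [0, 0, 0]],
    [[0, 0, 0], [0, 0, 0]],
    [[0, 0, 0], [0, 0, 0]]
  ]
}}

```text
time: 2.12
tool_pos: [0.4519, -0.291, 0.0396]
tcp_rot: [2.102, 2.331, 0.0]
wrist_force: [-1.6, 0.6, 5.6]
width: 0.078
grip_force: 78.3
```

Call:
{"name": "play_rows", "arguments": {
  "rows": [
    [[0, 0, -0.1], [0, 0, 0]],
    [[0, 0, -0.2], [0, 0, 0]],
    [[0, 0, -0.3], [0, 0, 0]],
    [[0, 0, -0.412], [0, 0, 0]],
    [[0, 0, -0.412], [0, 0, 0]],
    [[0.021, 0.375, -0.412], [0, 0, -0.909]],
    [[0.021, 0.375, -0.412], [0, 0, -0.909]],
    [[0.021, 0.375, -0.412], [0, 0, -0.909]],
    [[0.021, 0.375, -0.412], [0, 0, -0.909]],
    [[0.021, 0.375, -0.412], [0, 0, -0.909]],
    [[0.021, 0.375, -0.412], [0, 0, -0.909]]
  ]
}}

```text
time: 3.03
tool_pos: [0.5434, -0.2746, 0.1395]
tcp_rot: [-1.145, -2.923, -0.0]
wrist_force: [0.0, -0.2, -2.3]
width: 0.081
grip_force: 78.7
```

Call:
{"name": "play_rows", "arguments": {
  "rows": [
    [[-0.229, 0.296, 0], [0, 0, -0.909]],
    [[-0.229, 0.296, 0], [0, 0, -0.909]],
    [[-0.229, 0.296, 0], [0, 0, -0.909]],
    [[-0.229, 0.296, 0], [0, 0, -0.909]],
    [[-0.229, 0.296, 0], [0, 0, -0.909]],
    [[-0.229, 0.296, 0], [0, 0, -0.909]],
    [[-0.229, 0.296, 0], [0, 0, -0.909]],
    [[-0.229, 0.296, 0], [0, 0, -0.909]]
  ]
}}

```text
time: 3.7
tool_pos: [0.6355, -0.2602, 0.1398]
tcp_rot: [-0.066, -3.139, -0.001]
wrist_force: [-0.1, 1.0, -1.5]
width: 0.079
grip_force: 78.9
```

Run:
```python
from plan import *
from h import *;from cap import cap
s=bot.read_state();print(s["time"],s["tool_pos"],yaw(Ro.from_rotvec(s["tcp_rot"])),s["width"]*85,s["grip_force"])
b=bay(1,.0025); y=RACK[2]+math.pi
plan([(*b,.075,y,0,None),(*b,.044,y,3,10)])
t,sc=cap("2")
im=cv2.resize(sc["image"][:,:,::-1],None,fx=4,fy=4,interpolation=cv2.INTER_CUBIC)
p=s["tool_pos"]; a=yaw(Ro.from_rotvec(s["tcp_rot"])); o=T([p[0],p[1],a],(-.036,0))
overlay(im,sc,place(HANG,[*o,a,p[2]-.037]),(0,255,0),4)
P=(proj(sc,[[*o,.08]])[0]*4).astype(int); u,v=P-[280,240]
cv2.imwrite("pics/g2.png",im[max(v,0):v+480,max(u,0):u+560])
```

```text
3.7 [ 0.63545697 -0.26020414  0.13976453] 3.099447875011221 6.714896574800324 78.91093969345093
from [ 0.6355 -0.2602  0.1398] 3.099
CALL  2x[[-0.002, 0.002, 0.259], [0.001, -0.002, -0.003]] 1x[[-0.002, 0.002, 0.29], [0.001, -0.002, -0.003]] 1x[[-0.003, 0.001, 0.321], [0.001, -0.002, -0.003]] 1x[[-0.003, 0.001, 0.352], [0.001, -0.002, -0.003]] 4x[[-0.003, 0.001, 0.383], [0.001, -0.002, -0.003]]
end psi 3.101592653589793
```

View pics/g2.png

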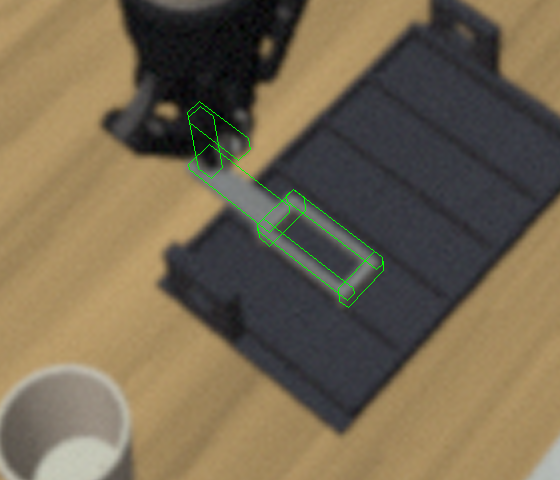

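The hanger is held level and the overlay matches to about 2 mm; its bay-1 strip lies beneath it. I'll lower, release and rise.

Call:
{"name": "play_rows", "arguments": {
  "rows": [
    [[-0.002, 0.002, 0.259], [0, 0, -0.003]],
    [[-0.002, 0.002, 0.259], [0, 0, -0.003]],
    [[-0.002, 0.002, 0.29], [0, 0, -0.003]],
    [[-0.003, 0.001, 0.32], [0, 0, -0.003]],
    [[-0.003, 0.001, 0.35], [0, 0, -0.003]],
    [[-0.003, 0.001, 0.378], [0, 0, -0.003]],
    [[-0.003, 0.001, 0.378], [0, 0, -0.003]],
    [[-0.003, 0.001, 0.378], [0, 0, -0.003]],
    [[-0.003, 0.001, 0.378], [0, 0, -0.003]]
  ]
}}

```text
time: 4.55
tool_pos: [0.6377, -0.2607, 0.0478]
tcp_rot: [0.059, 3.139, -0.001]
wrist_force: [0.2, 0.8, -1.4]
width: 0.083
grip_force: 78.8
```

Call:
{"name": "play_rows", "arguments": {
  "claw": -0.6,
  "rows": [
    [[0, 0, 0], [0, 0, 0]],
    [[0, 0, 0], [0, 0, 0]],
    [[0, 0, 0], [0, 0, 0]],
    [[0, 0, 0], [0, 0, 0]],
    [[0, 0, -0.04], [0, 0, 0]],
    [[0, 0, -0.12], [0, 0, 0]],
    [[0, 0, -0.25], [0, 0, 0]],
    [[0, 0, -0.4], [0, 0, 0]],
    [[0, 0, -0.5], [0, 0, 0]],
    [[0, 0, -0.5], [0, 0, 0]]
  ]
}}

```text
time: 5.38
tool_pos: [0.6414, -0.2623, 0.1813]
tcp_rot: [0.058, 3.128, -0.009]
wrist_force: [1.3, 0.8, 1.1]
width: 0.2
grip_force: 0.0
```

Run:
```python
from plan import *
from h import *;from cap import cap
s=bot.read_state();print(s["time"],s["tool_pos"],s["wrist_force"],s["width"]*85)
t,sc=cap("3")
for p0 in ([[.4551,-.0703,1.436],[.4923,-.0226,-.0885]],):
    r,e=fit([t,sc],steel,[HANG,HANG],p0); print(r.round(4).tolist(),e)
    r,e=fit([t],steel,[HANG,HANG],p0); print(r.round(4).tolist(),e)
# placed hanger in rack coords
q=T(RACK,(0,-.0815)); p=[q[0],q[1],RACK[2]+math.pi]
b=bay(1,.0025)
im=cv2.resize(t["image"][:,:,::-1],None,fx=4,fy=4,interpolation=cv2.INTER_CUBIC)
overlay(im,t,place(HANG,[*q,p[2],.006]),(0,255,0),4)
P=(proj(t,[[*RACK[:2],0]])[0]*4).astype(int)
cv2.imwrite("pics/g3.png",im[P[1]-250:P[1]+250,P[0]-300:P[0]+300])
top=r[1]; g=T(top,(.036,0)); print("g",g)
plan([(*g,.14,top[2],1,None),(*g,.037,top[2],3,30),'close'])
```

```text
5.3833 [ 0.64137196 -0.26227567  0.18126697] [1.30986573 0.77366333 1.07326878] 17.002947933728425
[[0.4612, -0.0928, 1.5866], [0.4923, -0.0226, -0.097]] 0.6056160612873448
[[0.4544, -0.0706, 1.4396], [0.4925, -0.0222, -0.0803]] 0.03240003758502436
g [ 0.52838084 -0.02507723]
from [ 0.6383 -0.2609  0.1749] -3.179
CALL  5x[[0.095, 0.185, 0.027], [-0.004, 0.005, -0.789]]
CALL  5x[[-0.031, 0.206, 0.028], [-0.0, -0.0, -0.789]]
CALL  5x[[-0.144, 0.15, 0.028], [-0.0, -0.0, -0.789]]
CALL  5x[[-0.205, 0.039, 0.028], [-0.0, -0.0, -0.789]]
CALL close 6x[[-0.188, -0.088, 0.027], [0.0, -0.0, -0.789]] 1x[[-0.189, -0.088, 0.13], [0.0, -0.0, -0.789]] 1x[[-0.189, -0.088, 0.233], [0.0, -0.0, -0.789]] 1x[[-0.189, -0.088, 0.336], [0.0, -0.0, -0.789]] 4x[[-0.189, -0.088, 0.439], [0.0, -0.0, -0.789]]
end psi -0.08025401349280038
```

View pics/g3.png

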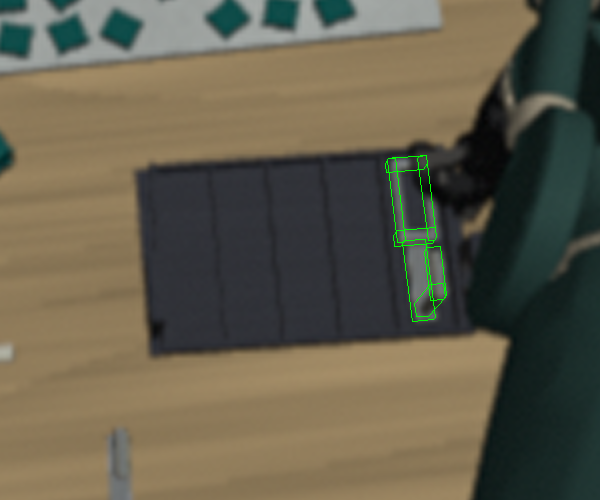

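Hanger 1 lies in bay 1, inside the dividers at crop x 385–445. The planner unwrapped the yaw on the wrong side, so I'll unwrap it from the joints.

```bash
python3 - <<'E'
s=open("plan.py").read()
i=s.index("psi=yaw(R); psi+="); j=s.index("\n",i)
s=s[:i]+"psi=st['q'][0]+math.pi/2-st['q'][5] if start is None else start[3]"+s[j:]
open("plan.py","w").write(s)
E
python3 - <<'E'
from plan import *
top=[.4924,-.0223,-.083]; base=[.4547,-.07,1.438]
g=T(top,(.036,0))
plan([(*g,.14,top[2],1,None),(*g,.037,top[2],4,30)])
E
```

```text
from [ 0.6383 -0.2609  0.1749] 3.104
CALL  6x[[0.095, 0.185, 0.027], [-0.0, 0.007, 0.812]]
CALL  6x[[0.187, 0.092, 0.028], [-0.001, -0.0, 0.811]]
CALL  6x[[0.205, -0.036, 0.028], [0.0, -0.0, 0.812]]
CALL  6x[[0.142, -0.152, 0.028], [0.0, -0.0, 0.812]]
CALL  7x[[0.025, -0.206, 0.028], [-0.0, -0.0, 0.811]] 1x[[0.025, -0.206, 0.131], [-0.0, -0.0, 0.811]] 1x[[0.025, -0.206, 0.234], [-0.0, -0.0, 0.811]] 1x[[0.025, -0.206, 0.337], [-0.0, -0.0, 0.811]] 5x[[0.024, -0.206, 0.44], [-0.0, -0.0, 0.811]]
end psi -0.083
```

Call:
{"name": "play_rows", "arguments": {
  "claw": -0.05,
  "rows": [
    [[0.095, 0.185, 0.027], [0, 0.007, 0.812]],
    [[0.095, 0.185, 0.027], [0, 0.007, 0.812]],
    [[0.095, 0.185, 0.027], [0, 0.007, 0.812]],
    [[0.095, 0.185, 0.027], [0, 0.007, 0.812]],
    [[0.095, 0.185, 0.027], [0, 0.007, 0.812]],
    [[0.095, 0.185, 0.027], [0, 0.007, 0.812]]
  ]
}}

```text
time: 5.98
tool_pos: [0.6135, -0.2125, 0.1628]
tcp_rot: [-1.042, -2.954, -0.0]
wrist_force: [0.5, 0.7, -0.0]
width: 0.473
grip_force: 0.0
```

Call:
{"name": "play_rows", "arguments": {
  "rows": [
    [[0.187, 0.092, 0.028], [0, 0, 0.811]],
    [[0.187, 0.092, 0.028], [0, 0, 0.811]],
    [[0.187, 0.092, 0.028], [0, 0, 0.811]],
    [[0.187, 0.092, 0.028], [0, 0, 0.811]],
    [[0.187, 0.092, 0.028], [0, 0, 0.811]],
    [[0.187, 0.092, 0.028], [0, 0, 0.811]]
  ]
}}

```text
time: 6.48
tool_pos: [0.5917, -0.1656, 0.1567]
tcp_rot: [-1.912, -2.483, 0.004]
wrist_force: [-0.1, 0.3, 0.0]
width: 0.473
grip_force: 0.0
```

Call:
{"name": "play_rows", "arguments": {
  "rows": [
    [[0.205, -0.036, 0.028], [0, 0, 0.812]],
    [[0.205, -0.036, 0.028], [0, 0, 0.812]],
    [[0.205, -0.036, 0.028], [0, 0, 0.812]],
    [[0.205, -0.036, 0.028], [0, 0, 0.812]],
    [[0.205, -0.036, 0.028], [0, 0, 0.812]],
    [[0.205, -0.036, 0.028], [0, 0, 0.812]]
  ]
}}

```text
time: 6.98
tool_pos: [0.5702, -0.1186, 0.1504]
tcp_rot: [-2.594, -1.762, 0.007]
wrist_force: [-0.2, -0.1, -0.1]
width: 0.472
grip_force: 0.0
```

Call:
{"name": "play_rows", "arguments": {
  "rows": [
    [[0.142, -0.152, 0.028], [0, 0, 0.812]],
    [[0.142, -0.152, 0.028], [0, 0, 0.812]],
    [[0.142, -0.152, 0.028], [0, 0, 0.812]],
    [[0.142, -0.152, 0.028], [0, 0, 0.812]],
    [[0.142, -0.152, 0.028], [0, 0, 0.812]],
    [[0.142, -0.152, 0.028], [0, 0, 0.812]]
  ]
}}

```text
time: 7.48
tool_pos: [0.5483, -0.0716, 0.1439]
tcp_rot: [-3.017, -0.862, 0.008]
wrist_force: [-0.3, 0.2, 0.6]
width: 0.478
grip_force: 0.0
```

Call:
{"name": "play_rows", "arguments": {
  "rows": [
    [[0.025, -0.206, 0.028], [0, 0, 0.811]],
    [[0.025, -0.206, 0.028], [0, 0, 0.811]],
    [[0.025, -0.206, 0.028], [0, 0, 0.811]],
    [[0.025, -0.206, 0.028], [0, 0, 0.811]],
    [[0.025, -0.206, 0.028], [0, 0, 0.811]],
    [[0.025, -0.206, 0.028], [0, 0, 0.811]],
    [[0.025, -0.206, 0.028], [0, 0, 0.811]],
    [[0.025, -0.206, 0.028], [0, 0, 0.811]],
    [[0.025, -0.206, 0.028], [0, 0, 0.811]]
  ]
}}

```text
time: 8.23
tool_pos: [0.5268, -0.0248, 0.1375]
tcp_rot: [-3.137, 0.124, 0.008]
wrist_force: [0.0, -0.4, 0.1]
width: 0.473
grip_force: 0.0
```

Run:
```python
from plan import *
from workcell import cams
cams.read_camera("top")
s=bot.read_state();print(s["time"],s["wrist_force"],s["width"]*85)
top=[.4924,-.0223,-.083]
g=T(top,(.036,0))
plan([(*g,.14,top[2],1,None),(*g,.037,top[2],4,30)])
```

```text
8.2833 [-0.5564168  -0.64719865  0.9619768 ] 40.515651534969635
from [ 0.5268 -0.0247  0.1375] -0.079
CALL  2x[[0.006, 0.002, -0.01], [-0.002, 0.007, 0.004]] 1x[[0.007, 0.002, 0.093], [-0.002, 0.007, 0.004]] 1x[[0.007, 0.002, 0.196], [-0.002, 0.007, 0.004]] 1x[[0.008, 0.002, 0.299], [-0.002, 0.007, 0.004]] 5x[[0.008, 0.002, 0.402], [-0.002, 0.007, 0.004]]
end psi -0.083
```

Call:
{"name": "play_rows", "arguments": {
  "rows": [
    [[0.006, 0.002, -0.01], [-0.002, 0.007, 0.004]],
    [[0.006, 0.002, -0.01], [-0.002, 0.007, 0.004]],
    [[0.007, 0.002, 0.093], [-0.002, 0.007, 0.004]],
    [[0.007, 0.002, 0.196], [-0.002, 0.007, 0.004]],
    [[0.007, 0.002, 0.299], [-0.002, 0.007, 0.004]],
    [[0.008, 0.002, 0.402], [-0.002, 0.007, 0.004]],
    [[0.008, 0.002, 0.402], [-0.002, 0.007, 0.004]],
    [[0.008, 0.002, 0.402], [-0.002, 0.007, 0.004]],
    [[0.008, 0.002, 0.402], [-0.002, 0.007, 0.004]]
  ]
}}

```text
time: 9.03
tool_pos: [0.5293, -0.0252, 0.0383]
tcp_rot: [3.139, -0.134, 0.003]
wrist_force: [0.2, 1.1, -0.2]
width: 0.474
grip_force: 0.0
```

Call:
{"name": "play_rows", "arguments": {
  "claw": -1,
  "newtons": 80,
  "rows": [
    [[0, 0, 0], [0, 0, 0]],
    [[0, 0, 0], [0, 0, 0]],
    [[0, 0, 0], [0, 0, 0]],
    [[0, 0, 0], [0, 0, 0]],
    [[0, 0, 0], [0, 0, 0]],
    [[0, 0, 0], [0, 0, 0]],
    [[0, 0, 0], [0, 0, 0]]
  ]
}}

```text
time: 9.62
tool_pos: [0.53, -0.0253, 0.0391]
tcp_rot: [3.138, -0.135, 0.006]
wrist_force: [-0.9, 0.0, 5.7]
width: 0.081
grip_force: 78.3
```

Call:
{"name": "play_rows", "arguments": {
  "rows": [
    [[0, 0, -0.03], [0, 0, 0]],
    [[0, 0, -0.06], [0, 0, 0]],
    [[0, 0, -0.08], [0, 0, 0]],
    [[0, 0, -0.08], [0, 0, 0]],
    [[0, 0, -0.08], [0, 0, 0]]
  ]
}}

```text
time: 10.03
tool_pos: [0.5286, -0.0251, 0.0577]
tcp_rot: [3.139, -0.135, 0.002]
wrist_force: [-0.8, -0.2, -1.8]
width: 0.074
grip_force: 78.1
```

Run:
```python
from plan import *
from h import *;from cap import cap
t,sc=cap("4")
s=bot.read_state();p=s["tool_pos"];a=yaw(Ro.from_rotvec(s["tcp_rot"]));print(s["time"],p,a,s["wrist_force"],s["width"]*85)
def ft(c,c0):
    P=[]
# fit the held one with z lift and base jointly (top camera + scene), gripper hides the hook: judge eye only
EYE=HANG[:5]
lift=.02
E2=[q+[0,0,lift] for q in EYE]
o=T([p[0],p[1],a],(-.036,0))
for cs in([t],[sc],[t,sc]):
    r,e=fit(cs,steel,[HANG,E2],[[.4547,-.07,1.438],[*o,a]],pad=3); print(r.round(4).tolist(),round(e,3))
print("pred top",o,a)
im=cv2.resize(sc["image"][:,:,::-1],None,fx=5,fy=5,interpolation=cv2.INTER_CUBIC)
overlay(im,sc,place(HANG,[.4547,-.07,1.438]),(0,255,0),5);overlay(im,sc,place(HANG,[*o,a,lift]),(0,0,255),5)
P=(proj(sc,[[.46,-.03,.03]])[0]*5).astype(int)
cv2.imwrite("pics/g4.png",im[P[1]-250:P[1]+250,P[0]-300:P[0]+300])
```

```text
10.1333 [ 0.52790366 -0.02505046  0.05685483] -0.08588273191202368 [-0.29866936  0.01896121 -2.40823788] 6.854124016006587
[[0.433, -0.0539, 1.5511], [0.4887, -0.0221, -0.009]] 0.737
[[0.4552, -0.0697, 1.4416], [0.4984, -0.0076, -0.4726]] 0.308
[[0.4558, -0.0682, 1.4396], [0.4911, -0.0224, -0.0572]] 0.681
pred top [ 0.49203635 -0.02196248] -0.08588273191202368
```

View pics/g4.png

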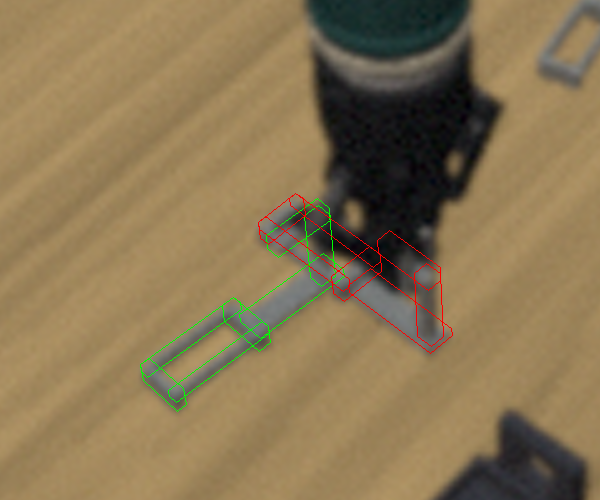

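The top hanger (red model) is lifted about 19 mm and the base is unmoved. I'll plan the arc about the post, then the shift to x=39, then the lift.

```bash
cat > tw.py <<'E'
from plan import *
def twist(top,base,z,gx=.036,post=.052,n1=.125):
    w=[];ps=np.array(T(base,(post,0))); a0,a1=top[2],base[2]
    n=math.ceil((a1-a0)/.121); 
    for i in range(0,n+1):
        a=a0+(a1-a0)*i/n; q=ps+(.031+gx)*np.array([math.cos(a),math.sin(a)]); w.append((*q,z,a,0 if 0<i<n else 2,None))
    q=T(base,(.039+.031+gx,0)); w.append((*q,z,a1,3,7))
    return w
E
python3 - <<'E'
from tw import *
w=twist([0,0,-.085],[.4548,-.0699,1.440],.0585)
plan(w)
E
```

```text
from [ 0.5279 -0.0251  0.0569] -0.086
CALL  3x[[0.001, -0.004, -0.007], [0.0, 0.0, -0.001]] 1x[[-0.0, -0.036, -0.007], [0.0, 0.0, -0.15]] 1x[[-0.006, -0.067, -0.007], [0.0, 0.0, -0.3]] 1x[[-0.015, -0.097, -0.007], [0.0, 0.0, -0.449]] 1x[[-0.028, -0.125, -0.007], [0.0, 0.0, -0.599]] 1x[[-0.044, -0.153, -0.007], [0.0, 0.0, -0.748]] 1x[[-0.062, -0.178, -0.007], [0.0, 0.0, -0.897]]
CALL  1x[[-0.002, -0.031, 0.0], [-0.0, 0.0, -0.15]] 1x[[-0.008, -0.062, 0.0], [-0.0, 0.0, -0.299]] 1x[[-0.017, -0.092, 0.0], [-0.0, 0.0, -0.448]] 1x[[-0.03, -0.121, 0.0], [-0.0, 0.0, -0.598]] 1x[[-0.045, -0.148, 0.0], [-0.0, 0.0, -0.747]] 1x[[-0.064, -0.173, 0.0], [-0.0, 0.0, -0.896]]
CALL  3x[[-0.002, -0.032, 0.0], [-0.0, 0.0, -0.15]] 1x[[-0.028, -0.029, 0.0], [-0.0, 0.0, -0.15]] 4x[[-0.053, -0.026, 0.0], [-0.0, 0.0, -0.15]]
end psi 1.44
```

Call:
{"name": "play_rows", "arguments": {
  "rows": [
    [[0.001, -0.004, -0.007], [0, 0, 0]],
    [[0, -0.036, -0.007], [0, 0, -0.15]],
    [[-0.006, -0.067, -0.007], [0, 0, -0.3]],
    [[-0.015, -0.097, -0.007], [0, 0, -0.449]],
    [[-0.028, -0.125, -0.007], [0, 0, -0.599]],
    [[-0.044, -0.153, -0.007], [0, 0, -0.748]],
    [[-0.062, -0.178, -0.007], [0, 0, -0.897]]
  ]
}}

```text
time: 10.72
tool_pos: [0.5163, 0.021, 0.0584]
tcp_rot: [-2.99, -0.965, 0.001]
wrist_force: [0.3, -0.1, -2.5]
width: 0.084
grip_force: 78.2
```

Call:
{"name": "play_rows", "arguments": {
  "rows": [
    [[-0.002, -0.031, 0], [0, 0, -0.15]],
    [[-0.008, -0.062, 0], [0, 0, -0.299]],
    [[-0.017, -0.092, 0], [0, 0, -0.448]],
    [[-0.03, -0.121, 0], [0, 0, -0.598]],
    [[-0.045, -0.148, 0], [0, 0, -0.747]],
    [[-0.064, -0.173, 0], [0, 0, -0.896]]
  ]
}}

```text
time: 11.22
tool_pos: [0.4779, 0.0469, 0.0585]
tcp_rot: [-2.474, -1.936, 0.001]
wrist_force: [0.4, 0.0, -1.8]
width: 0.08
grip_force: 78.1
```

Call:
{"name": "play_rows", "arguments": {
  "rows": [
    [[-0.002, -0.032, 0], [0, 0, -0.15]],
    [[-0.002, -0.032, 0], [0, 0, -0.15]],
    [[-0.002, -0.032, 0], [0, 0, -0.15]],
    [[-0.028, -0.029, 0], [0, 0, -0.15]],
    [[-0.053, -0.026, 0], [0, 0, -0.15]],
    [[-0.053, -0.026, 0], [0, 0, -0.15]],
    [[-0.053, -0.026, 0], [0, 0, -0.15]],
    [[-0.053, -0.026, 0], [0, 0, -0.15]]
  ]
}}

```text
time: 11.88
tool_pos: [0.4692, 0.035, 0.0588]
tcp_rot: [2.363, 2.07, 0.0]
wrist_force: [0.6, 0.0, -1.5]
width: 0.081
grip_force: 78.2
```

Run:
```python
from tw import *
from h import *;from cap import cap
t,sc=cap("5")
s=bot.read_state();p=s["tool_pos"];a=yaw(Ro.from_rotvec(s["tcp_rot"]));print(s["time"],p,a,s["wrist_force"],s["torque"],s["width"]*85)
print("want",T([.4548,-.0699,1.440],(.106,0)))
o=T([p[0],p[1],a],(-.036,0))
ims=[]
for c in(t,sc):
    im=cv2.resize(c["image"][:,:,::-1],None,fx=5,fy=5,interpolation=cv2.INTER_CUBIC)
    overlay(im,c,place(HANG,[.4548,-.0699,1.44]),(0,255,0),5);overlay(im,c,place(HANG,[*o,a,p[2]-.038]),(0,0,255),5)
    P=(proj(c,[[.46,-.03,.03]])[0]*5).astype(int); ims.append(im[P[1]-250:P[1]+250,P[0]-200:P[0]+200])
cv2.imwrite("pics/g5.png",np.hstack(ims))
b=T([.4548,-.0699,1.440],(.106,0))
plan([(*b,.15,1.44,2,15)])
```

```text
11.9833 [0.46908328 0.03520302 0.05880335] 1.4394504865533697 [-0.17704878 -0.08410652 -1.29840213] [0.0352167  0.07473769 0.00738043] 6.8766431552210605
want [0.46862491 0.03519458]
from [0.4691 0.0352 0.0588] 1.439
CALL  1x[[-0.0, -0.0, -0.052], [0.0, 0.0, -0.0]] 1x[[-0.0, -0.0, -0.104], [0.0, 0.0, -0.0]] 1x[[-0.0, -0.001, -0.156], [0.0, 0.0, -0.0]] 1x[[-0.0, -0.001, -0.208], [0.0, 0.0, -0.0]] 1x[[-0.0, -0.001, -0.261], [0.0, 0.0, -0.0]] 1x[[-0.0, -0.001, -0.313], [0.0, 0.0, -0.001]] 3x[[-0.0, -0.002, -0.365], [0.0, 0.0, -0.001]]
end psi 1.44
```

View pics/g5.png

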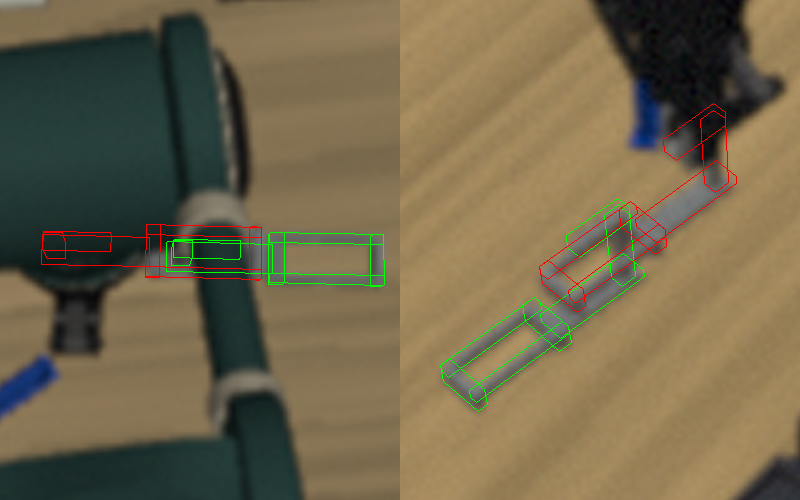

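The slot is parallel to the base's arm and centred under it, and the models overlay both hangers with no contact force. Lifting straight off.

Call:
{"name": "play_rows", "arguments": {
  "rows": [
    [[0, 0, -0.052], [0, 0, 0]],
    [[0, 0, -0.104], [0, 0, 0]],
    [[0, 0, -0.156], [0, 0, 0]],
    [[0, 0, -0.208], [0, 0, 0]],
    [[0, -0.001, -0.26], [0, 0, 0]],
    [[0, -0.001, -0.313], [0, 0, 0]],
    [[0, -0.001, -0.365], [0, 0, 0]],
    [[0, -0.001, -0.365], [0, 0, 0]],
    [[0, -0.001, -0.365], [0, 0, 0]]
  ]
}}

```text
time: 12.73
tool_pos: [0.4694, 0.0354, 0.1507]
tcp_rot: [2.36, 2.071, 0.003]
wrist_force: [-0.4, -0.2, -2.6]
width: 0.081
grip_force: 78.3
```

Run:
```python
from tw import *
from h import *;from cap import cap
t,sc=cap("6")
s=bot.read_state();print(s["time"],s["wrist_force"],s["width"]*85)
for cs in([t],[sc],[t,sc]):
    r,e=fit(cs,steel,[HANG],[[.4548,-.0699,1.44]],pad=3); print(r.round(4).tolist(),round(e,3))
b=bay(2); y=RACK[2]+math.pi
plan([(*b,.15,y,2,None),(*b,.080,y,0,None),(*b,.0455,y,3,10)])
```

```text
12.8333 [-0.09360158 -0.22261205 -1.92571864] 7.332516028998983
[[0.4551, -0.0691, 1.4285]] 0.542
[[0.4553, -0.0706, 1.4356]] 0.161
[[0.455, -0.07, 1.4362]] 0.35
from [0.468  0.0354 0.1491] 1.44
CALL  5x[[-0.309, 0.269, -0.001], [-0.001, -0.0, -0.705]]
CALL  5x[[-0.403, 0.066, -0.002], [-0.0, -0.0, -0.705]]
CALL  7x[[-0.378, -0.156, -0.001], [-0.0, -0.0, -0.705]] 2x[[-0.378, -0.156, 0.279], [-0.0, -0.0, -0.705]] 1x[[-0.378, -0.156, 0.314], [-0.0, -0.0, -0.705]] 1x[[-0.378, -0.156, 0.348], [-0.0, -0.0, -0.705]] 1x[[-0.378, -0.156, 0.383], [-0.0, -0.0, -0.705]] 4x[[-0.378, -0.156, 0.417], [-0.0, -0.0, -0.705]]
end psi 3.101592653589793
```

Parted, and the base is unmoved. I'll carry it to bay 2 and place it.

Call:
{"name": "play_rows", "arguments": {
  "rows": [
    [[-0.309, 0.269, 0], [0, 0, -0.705]],
    [[-0.309, 0.269, 0], [0, 0, -0.705]],
    [[-0.309, 0.269, 0], [0, 0, -0.705]],
    [[-0.309, 0.269, 0], [0, 0, -0.705]],
    [[-0.309, 0.269, 0], [0, 0, -0.705]]
  ]
}}

```text
time: 13.25
tool_pos: [0.5252, -0.0514, 0.1485]
tcp_rot: [-1.7, -2.64, 0.002]
wrist_force: [-0.3, 0.7, -1.5]
width: 0.08
grip_force: 78.4
```

Call:
{"name": "play_rows", "arguments": {
  "rows": [
    [[-0.403, 0.066, 0], [0, 0, -0.705]],
    [[-0.403, 0.066, 0], [0, 0, -0.705]],
    [[-0.403, 0.066, 0], [0, 0, -0.705]],
    [[-0.403, 0.066, 0], [0, 0, -0.705]],
    [[-0.403, 0.066, 0], [0, 0, -0.705]]
  ]
}}

```text
time: 13.67
tool_pos: [0.5814, -0.1364, 0.1481]
tcp_rot: [-0.913, -3.003, 0.0]
wrist_force: [-0.3, 0.9, -2.4]
width: 0.076
grip_force: 78.4
```

Call:
{"name": "play_rows", "arguments": {
  "rows": [
    [[-0.378, -0.156, 0], [0, 0, -0.705]],
    [[-0.378, -0.156, 0], [0, 0, -0.705]],
    [[-0.378, -0.156, 0], [0, 0, -0.705]],
    [[-0.378, -0.156, 0], [0, 0, -0.705]],
    [[-0.378, -0.156, 0], [0, 0, -0.705]],
    [[-0.378, -0.156, 0], [0, 0, -0.705]],
    [[-0.378, -0.156, 0], [0, 0, -0.705]],
    [[-0.378, -0.156, 0], [0, 0, -0.705]],
    [[-0.378, -0.156, 0.14], [0, 0, -0.705]],
    [[-0.378, -0.156, 0.28], [0, 0, -0.705]],
    [[-0.378, -0.156, 0.314], [0, 0, -0.705]],
    [[-0.378, -0.156, 0.348], [0, 0, -0.705]],
    [[-0.378, -0.156, 0.383], [0, 0, -0.705]],
    [[-0.378, -0.156, 0.417], [0, 0, -0.705]],
    [[-0.378, -0.156, 0.417], [0, 0, -0.705]],
    [[-0.378, -0.156, 0.417], [0, 0, -0.705]],
    [[-0.378, -0.156, 0.417], [0, 0, -0.705]]
  ]
}}

```text
time: 15.08
tool_pos: [0.6392, -0.2207, 0.0472]
tcp_rot: [0.063, 3.139, -0.001]
wrist_force: [0.5, -0.9, -1.2]
width: 0.084
grip_force: 78.7
```

Call:
{"name": "play_rows", "arguments": {
  "claw": -0.6,
  "rows": [
    [[0, 0, 0], [0, 0, 0]],
    [[0, 0, 0], [0, 0, 0]],
    [[0, 0, 0], [0, 0, 0]],
    [[0, 0, 0], [0, 0, 0]],
    [[0, 0, -0.04], [0, 0, 0]],
    [[0, 0, -0.12], [0, 0, 0]],
    [[0, 0, -0.25], [0, 0, 0]],
    [[0, 0, -0.4], [0, 0, 0]],
    [[0, 0, -0.44], [0, 0, 0]],
    [[0, 0, -0.44], [0, 0, 0]],
    [[0, 0, -0.44], [0, 0, 0]]
  ]
}}

```text
time: 16.0
tool_pos: [0.6389, -0.2206, 0.1575]
tcp_rot: [0.063, 3.138, -0.002]
wrist_force: [-0.1, -0.7, -0.7]
width: 0.2
grip_force: 0.0
```

```bash
cat > rk.py <<'E'
from h import *
# fit hangers standing in the rack, by brightness contrast: show in rack coords
def bright(im):
    im=im.astype(float); s=(im.max(2)-im.min(2))/(im.max(2)+1); return np.clip((im.max(2)-68)/40,0,1)*(s<.3)
H6=[q+[0,0,.006] for q in HANG]
def inrack(cs,RACK,p):
    r,e=fit(cs,bright,[H6],[p],pad=3); r=r[0]; c,s=np.cos(RACK[2]),np.sin(RACK[2]); d=r[:2]-RACK[:2]
    return r.round(4),("rack x,y,yaw mm",round(1000*(c*d[0]+s*d[1]),1),round(1000*(-s*d[0]+c*d[1]),1),round(r[2]-RACK[2]-np.pi,3)),round(e,3)
E
python3 - <<'E'
from tw import *
from rk import *;from cap import cap
t,sc=cap("7")
s=bot.read_state();print(s["time"],s["wrist_force"],s["width"]*85)
for cs in([t],[sc],[t,sc]):
    r,e=fit(cs,steel,[HANG],[[.4548,-.0699,1.438]],pad=3); print(r.round(4).tolist(),round(e,3))
for i,o in((1,.0025),(2,0)):
    q=T(RACK,(0,(i-3)*.042+o)); print(inrack([sc],RACK,[*q,RACK[2]+math.pi]))
b=r[0]; g=T(b,(.036,0))
plan([(*g,.14,b[2],3,None),(*g,.037,b[2],3,30)])
E
```

```text
16.1 [ 0.58668057  0.20443022 -0.63166374] 16.988353252073317
[[0.4545, -0.07, 1.4402]] 0.013
[[0.4847, -0.0575, 0.9647]] 0.618
[[0.4561, -0.0714, 1.41]] 0.694
(array([ 0.6702, -0.2634,  3.0975]), ('rack x,y,yaw mm', np.float64(-1.6), np.float64(-83.7), np.float64(-0.004)), np.float64(0.493))
(array([ 0.6756, -0.2227,  3.1045]), ('rack x,y,yaw mm', np.float64(2.1), np.float64(-42.8), np.float64(0.003)), np.float64(0.468))
from [ 0.6369 -0.2198  0.1541] 3.101
CALL  5x[[0.243, 0.236, 0.02], [0.0, -0.003, 0.718]]
CALL  5x[[0.331, 0.069, 0.019], [-0.0, -0.0, 0.718]]
CALL  8x[[0.317, -0.119, 0.019], [-0.0, -0.0, 0.717]] 1x[[0.317, -0.119, 0.122], [-0.0, -0.0, 0.717]] 1x[[0.317, -0.119, 0.225], [-0.0, -0.0, 0.717]] 1x[[0.317, -0.119, 0.328], [-0.0, -0.0, 0.717]] 4x[[0.317, -0.119, 0.431], [-0.0, -0.0, 0.717]]
end psi 1.4100084112428268
```

Run:
```python
from tw import *
b=[.4547,-.07,1.440]; g=T(b,(.036,0))
plan([(*g,.14,b[2],3,None),(*g,.037,b[2],3,30)])
print("---");y=RACK[2]+math.pi;q=bay(3)
plan([(*g,.15,b[2],1,30),(*q,.15,y,4,None),(*q,.080,y,1,35),(*q,.0455,y,3,10)],start=(*g,.037,1.44))
```

```text
from [ 0.6369 -0.2198  0.1541] 3.101
CALL  5x[[0.246, 0.238, 0.02], [0.0, -0.003, 0.705]]
CALL  5x[[0.335, 0.072, 0.019], [-0.0, -0.0, 0.705]]
CALL  8x[[0.322, -0.114, 0.019], [-0.0, -0.0, 0.705]] 1x[[0.322, -0.114, 0.122], [-0.0, -0.0, 0.705]] 1x[[0.322, -0.114, 0.225], [-0.0, -0.0, 0.705]] 1x[[0.322, -0.114, 0.328], [-0.0, -0.0, 0.705]] 4x[[0.322, -0.114, 0.431], [-0.0, -0.0, 0.705]]
end psi 1.44
---
from [ 0.4594 -0.0343  0.037 ] 1.44
CALL  1x[[0.0, 0.0, -0.113], [0.0, 0.0, 0.0]] 1x[[0.0, 0.0, -0.226], [0.0, 0.0, 0.0]] 1x[[0.0, 0.0, -0.339], [0.0, 0.0, 0.0]] 2x[[0.0, 0.0, -0.452], [0.0, 0.0, 0.0]] 5x[[-0.159, 0.263, -0.452], [0.0, 0.0, -0.705]]
CALL  5x[[-0.274, 0.14, 0.0], [0.0, 0.0, -0.705]]
CALL  9x[[-0.306, -0.025, 0.0], [0.0, 0.0, -0.706]] 1x[[-0.306, -0.025, 0.14], [0.0, 0.0, -0.706]] 2x[[-0.306, -0.025, 0.28], [0.0, 0.0, -0.706]] 1x[[-0.306, -0.025, 0.315], [0.0, 0.0, -0.706]] 1x[[-0.306, -0.025, 0.349], [0.0, 0.0, -0.706]] 1x[[-0.306, -0.025, 0.384], [0.0, 0.0, -0.706]] 4x[[-0.306, -0.025, 0.418], [0.0, 0.0, -0.706]]
end psi 3.101592653589793
```

Call:
{"name": "play_rows", "arguments": {
  "claw": -0.05,
  "rows": [
    [[0.246, 0.238, 0.02], [0, -0.003, 0.705]],
    [[0.246, 0.238, 0.02], [0, -0.003, 0.705]],
    [[0.246, 0.238, 0.02], [0, -0.003, 0.705]],
    [[0.246, 0.238, 0.02], [0, -0.003, 0.705]],
    [[0.246, 0.238, 0.02], [0, -0.003, 0.705]]
  ]
}}

```text
time: 16.52
tool_pos: [0.5764, -0.157, 0.1477]
tcp_rot: [-0.926, -2.999, 0.0]
wrist_force: [-0.7, -0.1, 0.9]
width: 0.479
grip_force: 0.0
```

Call:
{"name": "play_rows", "arguments": {
  "rows": [
    [[0.335, 0.072, 0.019], [0, 0, 0.705]],
    [[0.335, 0.072, 0.019], [0, 0, 0.705]],
    [[0.335, 0.072, 0.019], [0, 0, 0.705]],
    [[0.335, 0.072, 0.019], [0, 0, 0.705]],
    [[0.335, 0.072, 0.019], [0, 0, 0.705]]
  ]
}}

```text
time: 16.93
tool_pos: [0.5171, -0.0954, 0.1431]
tcp_rot: [-1.71, -2.632, 0.002]
wrist_force: [0.3, 0.6, 0.5]
width: 0.472
grip_force: 0.0
```

Call:
{"name": "play_rows", "arguments": {
  "rows": [
    [[0.322, -0.114, 0.019], [0, 0, 0.705]],
    [[0.322, -0.114, 0.019], [0, 0, 0.705]],
    [[0.322, -0.114, 0.019], [0, 0, 0.705]],
    [[0.322, -0.114, 0.019], [0, 0, 0.705]],
    [[0.322, -0.114, 0.019], [0, 0, 0.705]],
    [[0.322, -0.114, 0.019], [0, 0, 0.705]],
    [[0.322, -0.114, 0.019], [0, 0, 0.705]],
    [[0.322, -0.114, 0.019], [0, 0, 0.705]],
    [[0.322, -0.114, 0.122], [0, 0, 0.705]],
    [[0.322, -0.114, 0.225], [0, 0, 0.705]],
    [[0.322, -0.114, 0.328], [0, 0, 0.705]],
    [[0.322, -0.114, 0.431], [0, 0, 0.705]],
    [[0.322, -0.114, 0.431], [0, 0, 0.705]],
    [[0.322, -0.114, 0.431], [0, 0, 0.705]],
    [[0.322, -0.114, 0.431], [0, 0, 0.705]]
  ]
}}

```text
time: 18.18
tool_pos: [0.4618, -0.0352, 0.0388]
tcp_rot: [2.359, 2.07, 0.003]
wrist_force: [0.9, 0.0, -0.2]
width: 0.476
grip_force: 0.0
```

Call:
{"name": "play_rows", "arguments": {
  "claw": -1,
  "newtons": 80,
  "rows": [
    [[0, 0, 0], [0, 0, 0]],
    [[0, 0, 0], [0, 0, 0]],
    [[0, 0, 0], [0, 0, 0]],
    [[0, 0, 0], [0, 0, 0]],
    [[0, 0, 0], [0, 0, 0]],
    [[0, 0, 0], [0, 0, 0]],
    [[0, 0, 0], [0, 0, 0]]
  ]
}}

```text
time: 18.77
tool_pos: [0.4625, -0.0352, 0.0398]
tcp_rot: [2.358, 2.069, 0.005]
wrist_force: [-2.4, 0.2, 6.3]
width: 0.078
grip_force: 78.3
```

Call:
{"name": "play_rows", "arguments": {
  "rows": [
    [[0, 0, -0.113], [0, 0, 0]],
    [[0, 0, -0.226], [0, 0, 0]],
    [[0, 0, -0.339], [0, 0, 0]],
    [[0, 0, -0.452], [0, 0, 0]],
    [[0, 0, -0.452], [0, 0, 0]],
    [[-0.159, 0.263, -0.452], [0, 0, -0.705]],
    [[-0.159, 0.263, -0.452], [0, 0, -0.705]],
    [[-0.159, 0.263, -0.452], [0, 0, -0.705]],
    [[-0.159, 0.263, -0.452], [0, 0, -0.705]],
    [[-0.159, 0.263, -0.452], [0, 0, -0.705]]
  ]
}}

```text
time: 19.6
tool_pos: [0.5205, -0.0832, 0.1501]
tcp_rot: [1.698, 2.642, 0.0]
wrist_force: [-0.6, -0.1, -1.3]
width: 0.082
grip_force: 79.0
```

Call:
{"name": "play_rows", "arguments": {
  "rows": [
    [[-0.274, 0.14, 0], [0, 0, -0.705]],
    [[-0.274, 0.14, 0], [0, 0, -0.705]],
    [[-0.274, 0.14, 0], [0, 0, -0.705]],
    [[-0.274, 0.14, 0], [0, 0, -0.705]],
    [[-0.274, 0.14, 0], [0, 0, -0.705]]
  ]
}}

```text
time: 20.02
tool_pos: [0.5805, -0.1313, 0.15]
tcp_rot: [0.912, 3.006, -0.0]
wrist_force: [0.2, 0.5, -1.7]
width: 0.08
grip_force: 78.9
```

Call:
{"name": "play_rows", "arguments": {
  "rows": [
    [[-0.306, -0.025, 0], [0, 0, -0.706]],
    [[-0.306, -0.025, 0], [0, 0, -0.706]],
    [[-0.306, -0.025, 0], [0, 0, -0.706]],
    [[-0.306, -0.025, 0], [0, 0, -0.706]],
    [[-0.306, -0.025, 0], [0, 0, -0.706]],
    [[-0.306, -0.025, 0], [0, 0, -0.706]],
    [[-0.306, -0.025, 0], [0, 0, -0.706]],
    [[-0.306, -0.025, 0], [0, 0, -0.706]],
    [[-0.306, -0.025, 0], [0, 0, -0.706]]
  ]
}}

```text
time: 20.77
tool_pos: [0.6405, -0.1788, 0.1513]
tcp_rot: [0.063, 3.139, -0.001]
wrist_force: [0.5, -1.7, -2.0]
width: 0.081
grip_force: 79.0
```

Run:
```python
from tw import *
from rk import *;from cap import cap
t,sc=cap("8")
s=bot.read_state();p=s["tool_pos"];a=yaw(Ro.from_rotvec(s["tcp_rot"]));print(s["time"],s["wrist_force"],s["width"]*85)
o=T([p[0],p[1],a],(-.036,0)); print("pred",o,a)
HZ=[q+[0,0,p[2]-.0385] for q in HANG[:5]]
for dz in(0,):
    r,e=fit([sc],bright,[HZ],[[*o,a]],pad=3);print(r.round(4),e)
for i,of in((1,.0025),(2,0)):
    q=T(RACK,(0,(i-3)*.042+of)); print(inrack([sc],RACK,[*q,RACK[2]+math.pi]))
q=bay(3);y=RACK[2]+math.pi
plan([(*q,.15,y,0,None),(*q,.080,y,1,35),(*q,.0455,y,3,10)])
```

```text
20.8667 [-0.37575047 -0.65449196 -1.42529857] 6.837754609310771
pred [ 0.67659952 -0.18027486] 3.101610723298351
[[ 0.6746 -0.1839  3.1163]] 0.19419723101679545
(array([ 0.6697, -0.2633,  3.1033]), ('rack x,y,yaw mm', np.float64(-2.1), np.float64(-83.6), np.float64(0.002)), np.float64(0.496))
(array([ 0.6756, -0.2227,  3.1048]), ('rack x,y,yaw mm', np.float64(2.1), np.float64(-42.8), np.float64(0.003)), np.float64(0.522))
from [ 0.6406 -0.1788  0.1516] 3.102
CALL  1x[[0.006, 0.002, 0.006], [-0.001, 0.003, 0.0]] 1x[[0.006, 0.002, 0.146], [-0.001, 0.003, 0.0]] 2x[[0.006, 0.002, 0.286], [-0.001, 0.003, 0.0]] 1x[[0.007, 0.002, 0.321], [-0.001, 0.003, 0.0]] 1x[[0.007, 0.002, 0.355], [-0.001, 0.003, 0.0]] 1x[[0.007, 0.002, 0.39], [-0.001, 0.003, 0.0]] 4x[[0.007, 0.002, 0.424], [-0.001, 0.003, 0.0]]
end psi 3.101592653589793
```

Call:
{"name": "play_rows", "arguments": {
  "rows": [
    [[0.006, 0.002, 0.006], [0, 0, 0]],
    [[0.006, 0.002, 0.146], [0, 0, 0]],
    [[0.006, 0.002, 0.286], [0, 0, 0]],
    [[0.006, 0.002, 0.286], [0, 0, 0]],
    [[0.007, 0.002, 0.321], [0, 0, 0]],
    [[0.007, 0.002, 0.355], [0, 0, 0]],
    [[0.007, 0.002, 0.39], [0, 0, 0]],
    [[0.007, 0.002, 0.424], [0, 0, 0]],
    [[0.007, 0.002, 0.424], [0, 0, 0]],
    [[0.007, 0.002, 0.424], [0, 0, 0]],
    [[0.007, 0.002, 0.424], [0, 0, 0]]
  ]
}}

```text
time: 21.78
tool_pos: [0.6396, -0.1786, 0.0461]
tcp_rot: [0.062, 3.138, -0.002]
wrist_force: [-0.5, -0.6, -0.9]
width: 0.08
grip_force: 79.3
```

Call:
{"name": "play_rows", "arguments": {
  "claw": -0.6,
  "rows": [
    [[0, 0, 0], [0, 0, 0]],
    [[0, 0, 0], [0, 0, 0]],
    [[0, 0, 0], [0, 0, 0]],
    [[0, 0, 0], [0, 0, 0]],
    [[0, 0, -0.04], [0, 0, 0]],
    [[0, 0, -0.12], [0, 0, 0]],
    [[0, 0, -0.25], [0, 0, 0]],
    [[0, 0, -0.4], [0, 0, 0]],
    [[0, 0, -0.44], [0, 0, 0]],
    [[0, 0, -0.44], [0, 0, 0]],
    [[0, 0, -0.44], [0, 0, 0]]
  ]
}}

```text
time: 22.7
tool_pos: [0.6397, -0.1786, 0.1572]
tcp_rot: [0.062, 3.136, -0.003]
wrist_force: [-0.3, -0.9, -0.2]
width: 0.202
grip_force: 0.0
```

Run:
```python
from tw import *
from rk import *;from cap import cap
t,sc=cap("9")
s=bot.read_state();print(s["time"],s["wrist_force"],s["width"]*85)
for cs in([t],[sc],[t,sc]):
    r,e=fit(cs,steel,[HANG]*2,[[.4635,.2374,1.747],[.4853,.2938,.2885]],pad=5); print(r.round(4).tolist(),round(e,3))
for i,of in((3,0),):
    q=T(RACK,(0,(i-3)*.042+of)); print(inrack([sc],RACK,[*q,RACK[2]+math.pi]))
b=r[1]; g=T(b,(.036,0))
plan([(*g,.14,b[2],3,None),(*g,.037,b[2],3,30)])
```

```text
22.8 [-0.522474    0.17971965 -0.99581115] 17.059982415797982
[[0.4634, 0.2379, 1.7454], [0.4853, 0.294, 0.2919]] 0.025
[[0.464, 0.2358, 1.7509], [0.4859, 0.2926, 0.2955]] 0.082
[[0.4636, 0.2368, 1.7456], [0.4853, 0.2937, 0.2906]] 0.057
(array([ 0.6736, -0.184 ,  3.1068]), ('rack x,y,yaw mm', np.float64(-1.5), np.float64(-4.3), np.float64(0.005)), np.float64(0.506))
from [ 0.6377 -0.178   0.1539] 3.102
CALL  6x[[0.137, 0.477, 0.014], [-0.0, -0.0, 0.895]]
CALL  6x[[0.413, 0.276, 0.014], [-0.0, -0.0, 0.895]]
CALL  6x[[0.492, -0.057, 0.014], [-0.0, 0.0, 0.895]]
CALL  9x[[0.34, -0.362, 0.014], [-0.0, 0.0, 0.895]] 1x[[0.34, -0.362, 0.117], [-0.0, 0.0, 0.895]] 1x[[0.34, -0.362, 0.22], [-0.0, 0.0, 0.895]] 1x[[0.34, -0.362, 0.323], [-0.0, 0.0, 0.895]] 4x[[0.34, -0.362, 0.426], [-0.0, 0.0, 0.895]]
end psi 0.2905923809643164
```

Call:
{"name": "play_rows", "arguments": {
  "claw": -0.05,
  "rows": [
    [[0.137, 0.477, 0.014], [0, 0, 0.895]],
    [[0.137, 0.477, 0.014], [0, 0, 0.895]],
    [[0.137, 0.477, 0.014], [0, 0, 0.895]],
    [[0.137, 0.477, 0.014], [0, 0, 0.895]],
    [[0.137, 0.477, 0.014], [0, 0, 0.895]],
    [[0.137, 0.477, 0.014], [0, 0, 0.895]]
  ]
}}

```text
time: 23.3
tool_pos: [0.6074, -0.0564, 0.1491]
tcp_rot: [-1.145, -2.923, 0.002]
wrist_force: [0.7, -0.5, -0.1]
width: 0.476
grip_force: 0.0
```

Call:
{"name": "play_rows", "arguments": {
  "rows": [
    [[0.413, 0.276, 0.014], [0, 0, 0.895]],
    [[0.413, 0.276, 0.014], [0, 0, 0.895]],
    [[0.413, 0.276, 0.014], [0, 0, 0.895]],
    [[0.413, 0.276, 0.014], [0, 0, 0.895]],
    [[0.413, 0.276, 0.014], [0, 0, 0.895]],
    [[0.413, 0.276, 0.014], [0, 0, 0.895]]
  ]
}}

```text
time: 23.8
tool_pos: [0.5778, 0.064, 0.1454]
tcp_rot: [-2.082, -2.352, 0.004]
wrist_force: [0.3, -0.7, -0.0]
width: 0.476
grip_force: 0.0
```

Call:
{"name": "play_rows", "arguments": {
  "rows": [
    [[0.492, -0.057, 0.014], [0, 0, 0.895]],
    [[0.492, -0.057, 0.014], [0, 0, 0.895]],
    [[0.492, -0.057, 0.014], [0, 0, 0.895]],
    [[0.492, -0.057, 0.014], [0, 0, 0.895]],
    [[0.492, -0.057, 0.014], [0, 0, 0.895]],
    [[0.492, -0.057, 0.014], [0, 0, 0.895]]
  ]
}}

```text
time: 24.3
tool_pos: [0.5483, 0.1838, 0.1417]
tcp_rot: [2.764, 1.491, -0.005]
wrist_force: [-1.7, 0.1, -0.3]
width: 0.476
grip_force: 0.0
```

Call:
{"name": "play_rows", "arguments": {
  "rows": [
    [[0.34, -0.362, 0.014], [0, 0, 0.895]],
    [[0.34, -0.362, 0.014], [0, 0, 0.895]],
    [[0.34, -0.362, 0.014], [0, 0, 0.895]],
    [[0.34, -0.362, 0.014], [0, 0, 0.895]],
    [[0.34, -0.362, 0.014], [0, 0, 0.895]],
    [[0.34, -0.362, 0.014], [0, 0, 0.895]],
    [[0.34, -0.362, 0.014], [0, 0, 0.895]],
    [[0.34, -0.362, 0.014], [0, 0, 0.895]],
    [[0.34, -0.362, 0.014], [0, 0, 0.895]],
    [[0.34, -0.362, 0.014], [0, 0, 0.895]]
  ]
}}

```text
time: 25.13
tool_pos: [0.5208, 0.3031, 0.1401]
tcp_rot: [3.107, 0.456, 0.002]
wrist_force: [0.1, -0.7, 0.5]
width: 0.477
grip_force: 0.0
```

Run:
```python
from tw import *
s=bot.read_state();print(s["time"],s["wrist_force"],s["width"]*85)
b=[.4853,.2939,.2915]; g=T(b,(.036,0))
plan([(*g,.14,b[2],0,None),(*g,.037,b[2],3,30)])
```

```text
25.1333 [ 0.05584005 -0.70745136  0.49191003] 40.52592046694185
from [0.5208 0.3031 0.1401] 0.291
CALL  1x[[-0.003, -0.005, 0.0], [0.002, -0.001, 0.0]] 1x[[-0.003, -0.006, 0.103], [0.002, -0.001, 0.0]] 1x[[-0.003, -0.006, 0.206], [0.002, -0.001, 0.0]] 1x[[-0.003, -0.006, 0.309], [0.002, -0.001, 0.0]] 4x[[-0.003, -0.006, 0.412], [0.002, -0.001, 0.0]]
end psi 0.2915
```

Call:
{"name": "play_rows", "arguments": {
  "rows": [
    [[-0.003, -0.005, 0], [0, 0, 0]],
    [[-0.003, -0.006, 0.103], [0, 0, 0]],
    [[-0.003, -0.006, 0.206], [0, 0, 0]],
    [[-0.003, -0.006, 0.309], [0, 0, 0]],
    [[-0.003, -0.006, 0.41], [0, 0, 0]],
    [[-0.003, -0.006, 0.41], [0, 0, 0]],
    [[-0.003, -0.006, 0.41], [0, 0, 0]],
    [[-0.003, -0.006, 0.41], [0, 0, 0]]
  ]
}}

```text
time: 25.8
tool_pos: [0.5211, 0.3051, 0.0396]
tcp_rot: [3.108, 0.455, 0.006]
wrist_force: [0.6, -0.2, 0.1]
width: 0.474
grip_force: 0.0
```

Call:
{"name": "play_rows", "arguments": {
  "claw": -1,
  "newtons": 80,
  "rows": [
    [[0, 0, 0], [0, 0, 0]],
    [[0, 0, 0], [0, 0, 0]],
    [[0, 0, 0], [0, 0, 0]],
    [[0, 0, 0], [0, 0, 0]],
    [[0, 0, 0], [0, 0, 0]],
    [[0, 0, 0], [0, 0, 0]],
    [[0, 0, 0], [0, 0, 0]]
  ]
}}

```text
time: 26.38
tool_pos: [0.5218, 0.3055, 0.0406]
tcp_rot: [3.108, 0.455, 0.009]
wrist_force: [-0.0, -0.9, 7.0]
width: 0.076
grip_force: 78.3
```

Call:
{"name": "play_rows", "arguments": {
  "rows": [
    [[0, 0, -0.03], [0, 0, 0]],
    [[0, 0, -0.06], [0, 0, 0]],
    [[0, 0, -0.08], [0, 0, 0]],
    [[0, 0, -0.08], [0, 0, 0]],
    [[0, 0, -0.08], [0, 0, 0]]
  ]
}}

```text
time: 26.8
tool_pos: [0.5205, 0.305, 0.0589]
tcp_rot: [3.108, 0.454, 0.005]
wrist_force: [1.1, 0.5, -1.9]
width: 0.083
grip_force: 78.1
```

Run:
```python
from tw import *
from h import *;from cap import cap
t,sc=cap("10")
s=bot.read_state();p=s["tool_pos"];a=yaw(Ro.from_rotvec(s["tcp_rot"]));print(s["time"],p,a,s["wrist_force"],s["width"]*85)
base=[.4634,.2375,1.746]
for cs in([t],[sc]):
    r,e=fit(cs,steel,[HANG],[base],pad=1); print(r.round(4).tolist(),round(e,3))
o=T([p[0],p[1],a],(-.036,0)); print("slot c",T([p[0],p[1],a],(-.067,0)),"post",T(base,(.052,0)))
ims=[]
for c in(t,sc):
    im=cv2.resize(c["image"][:,:,::-1],None,fx=5,fy=5,interpolation=cv2.INTER_CUBIC)
    overlay(im,c,place(HANG,base),(0,255,0),5);overlay(im,c,place(HANG,[*o,a,p[2]-.038]),(0,0,255),5)
    P=(proj(c,[[.46,.28,.03]])[0]*5).astype(int); ims.append(im[max(0,P[1]-250):P[1]+250,P[0]-200:P[0]+200])
cv2.imwrite("pics/g10.png",np.hstack(ims))
plan(twist([0,0,a],base,.0585))
```

```text
26.9 [0.51989034 0.30463146 0.05803964] 0.290313605546799 [ 0.29659628 -0.02885789 -1.57310199] 6.748357257858159
[[0.4633, 0.2382, 1.7439]] 0.291
[[0.4639, 0.2358, 1.7368]] 0.178
slot c [0.45569401 0.28545253] post [0.45433595 0.28870393]
from [0.5199 0.3046 0.058 ] 0.289
CALL  3x[[-0.001, -0.014, -0.002], [0.002, -0.002, -0.0]] 1x[[-0.003, -0.044, -0.002], [0.002, -0.002, -0.143]] 1x[[-0.008, -0.074, -0.002], [0.002, -0.002, -0.285]] 1x[[-0.016, -0.102, -0.002], [0.002, -0.002, -0.428]] 1x[[-0.028, -0.13, -0.002], [0.003, -0.002, -0.57]] 1x[[-0.042, -0.156, -0.002], [0.003, -0.001, -0.713]] 1x[[-0.06, -0.181, -0.002], [0.003, -0.001, -0.855]] 1x[[-0.08, -0.203, -0.002], [0.003, -0.001, -0.998]]
CALL  1x[[-0.001, -0.03, -0.0], [-0.0, -0.0, -0.143]] 1x[[-0.006, -0.059, -0.0], [-0.0, -0.0, -0.285]] 1x[[-0.015, -0.088, -0.0], [-0.0, -0.0, -0.428]] 1x[[-0.026, -0.116, -0.0], [-0.0, -0.0, -0.57]] 1x[[-0.041, -0.142, -0.0], [-0.0, -0.0, -0.713]] 3x[[-0.058, -0.167, -0.0], [-0.0, -0.0, -0.855]] 1x[[-0.078, -0.151, -0.0], [-0.0, -0.0, -0.855]] 4x[[-0.099, -0.134, -0.0], [-0.0, -0.0, -0.855]]
end psi 1.746
```

View pics/g10.png

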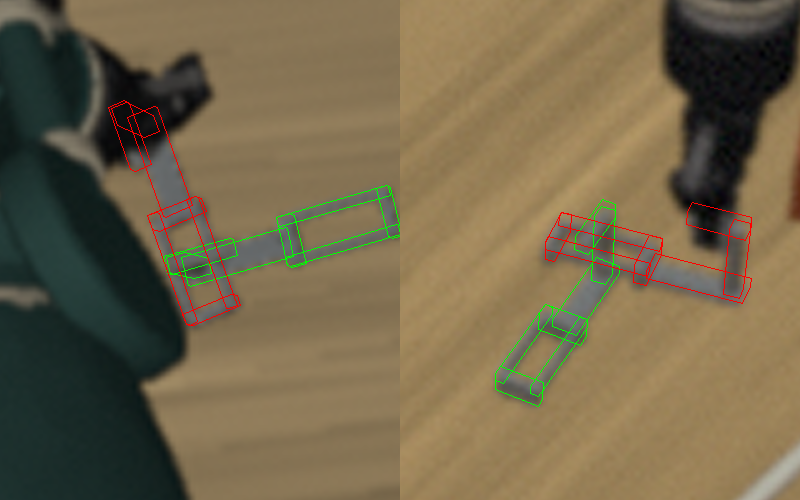

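The top hanger is lifted about 18 mm and both models overlay to about 1–2 mm. Twisting it about the post.

Call:
{"name": "play_rows", "arguments": {
  "rows": [
    [[-0.001, -0.014, -0.002], [0, 0, 0]],
    [[-0.001, -0.014, -0.002], [0, 0, 0]],
    [[-0.003, -0.044, -0.002], [0, 0, -0.143]],
    [[-0.008, -0.074, -0.002], [0, 0, -0.285]],
    [[-0.016, -0.102, -0.002], [0, 0, -0.428]],
    [[-0.028, -0.13, -0.002], [0, 0, -0.57]],
    [[-0.042, -0.156, -0.002], [0, 0, -0.713]],
    [[-0.06, -0.181, -0.002], [0, 0, -0.855]],
    [[-0.08, -0.203, -0.002], [0, 0, -0.998]]
  ]
}}

```text
time: 27.65
tool_pos: [0.4861, 0.3481, 0.0584]
tcp_rot: [2.693, 1.614, 0.002]
wrist_force: [0.2, -0.6, -1.4]
width: 0.082
grip_force: 78.2
```

Call:
{"name": "play_rows", "arguments": {
  "rows": [
    [[-0.001, -0.03, 0], [0, 0, -0.143]],
    [[-0.006, -0.059, 0], [0, 0, -0.285]],
    [[-0.015, -0.088, 0], [0, 0, -0.428]],
    [[-0.026, -0.116, 0], [0, 0, -0.57]],
    [[-0.041, -0.142, 0], [0, 0, -0.713]],
    [[-0.058, -0.167, 0], [0, 0, -0.855]],
    [[-0.058, -0.167, 0], [0, 0, -0.855]],
    [[-0.058, -0.167, 0], [0, 0, -0.855]],
    [[-0.078, -0.151, 0], [0, 0, -0.855]],
    [[-0.099, -0.134, 0], [0, 0, -0.855]],
    [[-0.099, -0.134, 0], [0, 0, -0.855]],
    [[-0.099, -0.134, 0], [0, 0, -0.855]],
    [[-0.099, -0.134, 0], [0, 0, -0.855]]
  ]
}}

```text
time: 28.73
tool_pos: [0.4456, 0.3416, 0.0586]
tcp_rot: [2.019, 2.404, 0.002]
wrist_force: [-0.2, 0.3, -1.1]
width: 0.081
grip_force: 78.2
```

Run:
```python
from tw import *
from h import *;from cap import cap
t,sc=cap("11")
s=bot.read_state();p=s["tool_pos"];a=yaw(Ro.from_rotvec(s["tcp_rot"]));print(s["time"],p,a,s["wrist_force"],s["width"]*85)
base=[.4634,.2375,1.746]; b=T(base,(.106,0)); print("want",b)
o=T([p[0],p[1],a],(-.036,0))
ims=[]
for c in(t,sc):
    im=cv2.resize(c["image"][:,:,::-1],None,fx=5,fy=5,interpolation=cv2.INTER_CUBIC)
    overlay(im,c,place(HANG,base),(0,255,0),5);overlay(im,c,place(HANG,[*o,a,p[2]-.04]),(0,0,255),5)
    P=(proj(c,[[.46,.28,.03]])[0]*5).astype(int); ims.append(im[max(0,P[1]-250):P[1]+250,P[0]-200:P[0]+200])
cv2.imwrite("pics/g11.png",np.hstack(ims))
plan([(*b,.15,1.746,2,15)])
```

```text
28.8333 [0.44550541 0.3418723  0.05864194] 1.745003600213029 [ 0.18928646  0.59292282 -1.53661319] 7.018962382092259
want [0.44492328 0.34187725]
from [0.4455 0.3419 0.0586] 1.743
CALL  1x[[0.0, -0.0, -0.052], [0.003, 0.001, 0.002]] 1x[[0.0, -0.0, -0.104], [0.003, 0.001, 0.001]] 1x[[0.0, -0.001, -0.157], [0.003, 0.001, 0.001]] 1x[[0.0, -0.001, -0.209], [0.003, 0.001, 0.0]] 1x[[0.0, -0.001, -0.261], [0.003, 0.001, -0.0]] 1x[[0.0, -0.001, -0.313], [0.003, 0.001, -0.001]] 3x[[0.0, -0.001, -0.365], [0.003, 0.001, -0.001]]
end psi 1.746
```

View pics/g11.png

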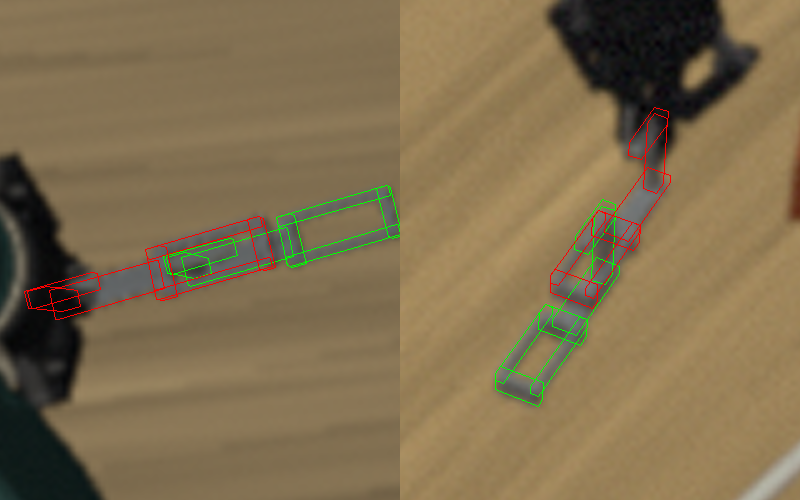

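The slot is aligned with the arm in both views with no side force, so I'm lifting it off.

Call:
{"name": "play_rows", "arguments": {
  "rows": [
    [[0, 0, -0.052], [0, 0, 0]],
    [[0, 0, -0.104], [0, 0, 0]],
    [[0, -0.001, -0.156], [0, 0, 0]],
    [[0, -0.001, -0.208], [0, 0, 0]],
    [[0, -0.001, -0.26], [0, 0, 0]],
    [[0, -0.001, -0.313], [0, 0, 0]],
    [[0, -0.001, -0.365], [0, 0, 0]],
    [[0, -0.001, -0.365], [0, 0, 0]],
    [[0, -0.001, -0.365], [0, 0, 0]]
  ]
}}

```text
time: 29.58
tool_pos: [0.4457, 0.3426, 0.1516]
tcp_rot: [2.017, 2.404, 0.006]
wrist_force: [-1.1, -0.5, -2.0]
width: 0.082
grip_force: 78.3
```

Run:
```python
from tw import *
from h import *;from cap import cap
t,sc=cap("12")
s=bot.read_state();print(s["time"],s["wrist_force"],s["width"]*85)
for cs in([t],[sc]):
    r,e=fit(cs,steel,[HANG],[[.4635,.237,1.745]],pad=1); print(r.round(4).tolist(),round(e,3))
b=bay(4); y=RACK[2]+math.pi
plan([(*b,.15,y,4,None),(*b,.080,y,1,35),(*b,.0455,y,3,10)])
```

```text
29.6833 [ 0.17158825 -0.45796287 -1.82894357] 6.515296646639921
[[0.4637, 0.2378, 1.7374]] 0.169
[[0.4637, 0.2361, 1.7526]] 0.103
from [0.4444 0.3416 0.1494] 1.745
CALL  5x[[-0.673, 0.147, 0.001], [0.001, 0.003, -0.574]]
CALL  5x[[-0.67, -0.161, -0.001], [0.001, -0.0, -0.576]]
CALL  9x[[-0.533, -0.438, -0.001], [-0.0, -0.0, -0.576]] 1x[[-0.533, -0.438, 0.139], [-0.0, -0.0, -0.576]] 2x[[-0.533, -0.438, 0.279], [-0.0, -0.0, -0.576]] 1x[[-0.533, -0.438, 0.313], [-0.0, -0.0, -0.576]] 1x[[-0.533, -0.438, 0.348], [-0.0, -0.0, -0.576]] 1x[[-0.533, -0.438, 0.382], [-0.0, -0.0, -0.576]] 4x[[-0.533, -0.438, 0.417], [-0.0, -0.0, -0.576]]
end psi 3.101592653589793
```

Call:
{"name": "play_rows", "arguments": {
  "rows": [
    [[-0.673, 0.147, 0], [0, 0, -0.574]],
    [[-0.673, 0.147, 0], [0, 0, -0.574]],
    [[-0.673, 0.147, 0], [0, 0, -0.574]],
    [[-0.673, 0.147, 0], [0, 0, -0.574]],
    [[-0.673, 0.147, 0], [0, 0, -0.574]]
  ]
}}

```text
time: 30.1
tool_pos: [0.5106, 0.1785, 0.1488]
tcp_rot: [1.424, 2.798, -0.004]
wrist_force: [0.5, -0.2, -1.6]
width: 0.079
grip_force: 78.3
```

Call:
{"name": "play_rows", "arguments": {
  "rows": [
    [[-0.67, -0.161, 0], [0, 0, -0.576]],
    [[-0.67, -0.161, 0], [0, 0, -0.576]],
    [[-0.67, -0.161, 0], [0, 0, -0.576]],
    [[-0.67, -0.161, 0], [0, 0, -0.576]],
    [[-0.67, -0.161, 0], [0, 0, -0.576]]
  ]
}}

```text
time: 30.52
tool_pos: [0.5765, 0.0187, 0.1492]
tcp_rot: [0.761, 3.046, -0.004]
wrist_force: [-0.2, 0.7, -1.3]
width: 0.077
grip_force: 78.4
```

Call:
{"name": "play_rows", "arguments": {
  "rows": [
    [[-0.533, -0.438, 0], [0, 0, -0.576]],
    [[-0.533, -0.438, 0], [0, 0, -0.576]],
    [[-0.533, -0.438, 0], [0, 0, -0.576]],
    [[-0.533, -0.438, 0], [0, 0, -0.576]],
    [[-0.533, -0.438, 0], [0, 0, -0.576]],
    [[-0.533, -0.438, 0], [0, 0, -0.576]],
    [[-0.533, -0.438, 0], [0, 0, -0.576]],
    [[-0.533, -0.438, 0], [0, 0, -0.576]],
    [[-0.533, -0.438, 0], [0, 0, -0.576]]
  ]
}}

```text
time: 31.27
tool_pos: [0.6404, -0.1345, 0.15]
tcp_rot: [0.061, 3.14, -0.0]
wrist_force: [1.1, -0.3, -1.2]
width: 0.077
grip_force: 78.5
```

Run:
```python
from tw import *
from h import *;from cap import cap
t,sc=cap("13")
s=bot.read_state();print(s["time"],s["wrist_force"],s["width"]*85)
ims=[]
for c in(t,sc):
    im=cv2.resize(c["image"][:,:,::-1],None,fx=5,fy=5,interpolation=cv2.INTER_CUBIC)
    P=(proj(c,[[*RACK[:2],.0]])[0]*5).astype(int); ims.append(im[P[1]-280:P[1]+280,P[0]-(200 if c is t else 240):P[0]+(200 if c is t else 160)])
cv2.imwrite("pics/g13.png",cv2.convertScaleAbs(np.hstack(ims),alpha=1.8,beta=10))
b=bay(4); y=RACK[2]+math.pi
plan([(*b,.15,y,0,None),(*b,.080,y,1,35),(*b,.0455,y,3,10)])
```

```text
31.3667 [ 0.55041649 -0.22516532 -1.01555608] 6.991883422955876
from [ 0.6408 -0.1346  0.1506] 3.103
CALL  1x[[-0.001, -0.007, 0.003], [-0.001, 0.003, 0.002]] 1x[[-0.0, -0.007, 0.143], [-0.001, 0.003, 0.002]] 2x[[-0.0, -0.007, 0.283], [-0.001, 0.003, 0.002]] 1x[[0.0, -0.007, 0.317], [-0.001, 0.003, 0.002]] 1x[[0.0, -0.007, 0.352], [-0.001, 0.003, 0.002]] 1x[[0.0, -0.007, 0.386], [-0.001, 0.003, 0.002]] 4x[[0.0, -0.007, 0.421], [-0.001, 0.003, 0.002]]
end psi 3.101592653589793
```

View pics/g13.png

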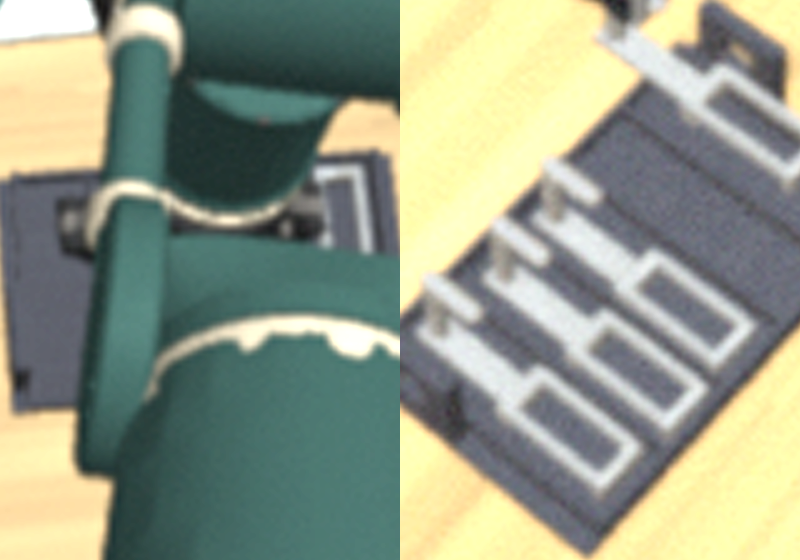

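The scene shows three hangers each between dividers, hooks at the robot side, with bays 4 and 5 empty. Placing the fourth in bay 4.

Call:
{"name": "play_rows", "arguments": {
  "rows": [
    [[0, -0.007, 0.003], [0, 0, 0.002]],
    [[0, -0.007, 0.143], [0, 0, 0.002]],
    [[0, -0.007, 0.283], [0, 0, 0.002]],
    [[0, -0.007, 0.283], [0, 0, 0.002]],
    [[0, -0.007, 0.317], [0, 0, 0.002]],
    [[0, -0.007, 0.352], [0, 0, 0.002]],
    [[0, -0.007, 0.386], [0, 0, 0.002]],
    [[0, -0.007, 0.42], [0, 0, 0.002]],
    [[0, -0.007, 0.42], [0, 0, 0.002]],
    [[0, -0.007, 0.42], [0, 0, 0.002]],
    [[0, -0.007, 0.42], [0, 0, 0.002]]
  ]
}}

```text
time: 32.28
tool_pos: [0.6426, -0.1383, 0.0467]
tcp_rot: [0.066, 3.136, -0.002]
wrist_force: [1.0, -0.1, 0.6]
width: 0.078
grip_force: 80.1
```

Call:
{"name": "play_rows", "arguments": {
  "claw": -0.6,
  "rows": [
    [[0, 0, 0], [0, 0, 0]],
    [[0, 0, 0], [0, 0, 0]],
    [[0, 0, 0], [0, 0, 0]],
    [[0, 0, 0], [0, 0, 0]],
    [[0, 0, -0.04], [0, 0, 0]],
    [[0, 0, -0.12], [0, 0, 0]],
    [[0, 0, -0.25], [0, 0, 0]],
    [[0, 0, -0.4], [0, 0, 0]],
    [[0, 0, -0.44], [0, 0, 0]],
    [[0, 0, -0.44], [0, 0, 0]],
    [[0, 0, -0.44], [0, 0, 0]]
  ]
}}

```text
time: 33.2
tool_pos: [0.6419, -0.1381, 0.1573]
tcp_rot: [0.066, 3.136, -0.002]
wrist_force: [-0.1, 0.9, -0.9]
width: 0.2
grip_force: 0.0
```

Run:
```python
from tw import *
from rk import *;from cap import cap
t,sc=cap("14")
s=bot.read_state();print(s["time"],s["wrist_force"],s["width"]*85)
for cs in([t],[sc],[t,sc]):
    r,e=fit(cs,steel,[HANG],[[.4635,.237,1.745]],pad=5); print(r.round(4).tolist(),round(e,3))
b=r[0]; g=T(b,(.036,0))
plan([(*g,.14,b[2],3,None),(*g,.037,b[2],3,30)])
print("---");y=RACK[2]+math.pi;q=bay(5,-.0025)
plan([(*g,.15,b[2],1,30),(*q,.15,y,4,None)],start=(*g,.037,b[2]))
```

```text
33.3 [-0.28370818 -0.19809422 -0.74140994] 16.926214861872115
[[0.4636, 0.2372, 1.7429]] 0.025
[[0.4639, 0.2357, 1.746]] 0.25
[[0.4637, 0.2371, 1.7466]] 0.135
from [ 0.6399 -0.1376  0.1541] 3.1
CALL  6x[[0.399, 0.804, 0.028], [-0.0, -0.0, 0.861]]
CALL  9x[[0.815, 0.378, 0.028], [-0.0, -0.0, 0.862]] 1x[[0.815, 0.378, 0.131], [-0.0, -0.0, 0.862]] 1x[[0.815, 0.378, 0.234], [-0.0, -0.0, 0.862]] 1x[[0.815, 0.378, 0.337], [-0.0, -0.0, 0.862]] 4x[[0.815, 0.378, 0.44], [-0.0, -0.0, 0.862]]
end psi 1.7465832598338313
---
from [0.4574 0.2725 0.037 ] 1.747
CALL  1x[[0.0, 0.0, -0.113], [0.0, 0.0, 0.0]] 1x[[0.0, 0.0, -0.226], [0.0, 0.0, 0.0]] 1x[[0.0, 0.0, -0.339], [0.0, 0.0, 0.0]] 2x[[0.0, 0.0, -0.452], [0.0, 0.0, 0.0]] 6x[[-0.792, 0.235, -0.452], [0.0, 0.0, -0.863]]
CALL  10x[[-0.765, -0.314, 0.0], [0.0, 0.0, -0.862]]
end psi 3.101592653589793
```

Call:
{"name": "play_rows", "arguments": {
  "claw": -0.05,
  "rows": [
    [[0.399, 0.804, 0.028], [0, 0, 0.861]],
    [[0.399, 0.804, 0.028], [0, 0, 0.861]],
    [[0.399, 0.804, 0.028], [0, 0, 0.861]],
    [[0.399, 0.804, 0.028], [0, 0, 0.861]],
    [[0.399, 0.804, 0.028], [0, 0, 0.861]],
    [[0.399, 0.804, 0.028], [0, 0, 0.861]]
  ]
}}

```text
time: 33.8
tool_pos: [0.5458, 0.0701, 0.1453]
tcp_rot: [-1.108, -2.936, 0.002]
wrist_force: [0.5, -0.2, -0.8]
width: 0.474
grip_force: 0.0
```

Call:
{"name": "play_rows", "arguments": {
  "rows": [
    [[0.815, 0.378, 0.028], [0, 0, 0.862]],
    [[0.815, 0.378, 0.028], [0, 0, 0.862]],
    [[0.815, 0.378, 0.028], [0, 0, 0.862]],
    [[0.815, 0.378, 0.028], [0, 0, 0.862]],
    [[0.815, 0.378, 0.028], [0, 0, 0.862]],
    [[0.815, 0.378, 0.028], [0, 0, 0.862]],
    [[0.815, 0.378, 0.028], [0, 0, 0.862]],
    [[0.815, 0.378, 0.028], [0, 0, 0.862]],
    [[0.815, 0.378, 0.028], [0, 0, 0.862]],
    [[0.815, 0.378, 0.028], [0, 0, 0.862]],
    [[0.815, 0.378, 0.131], [0, 0, 0.862]],
    [[0.815, 0.378, 0.234], [0, 0, 0.862]],
    [[0.815, 0.378, 0.337], [0, 0, 0.862]],
    [[0.815, 0.378, 0.44], [0, 0, 0.862]],
    [[0.815, 0.378, 0.44], [0, 0, 0.862]],
    [[0.815, 0.378, 0.44], [0, 0, 0.862]],
    [[0.815, 0.378, 0.44], [0, 0, 0.862]]
  ]
}}

```text
time: 35.22
tool_pos: [0.4602, 0.2717, 0.0389]
tcp_rot: [2.018, 2.404, 0.003]
wrist_force: [-0.4, 0.1, 1.2]
width: 0.473
grip_force: 0.0
```

Call:
{"name": "play_rows", "arguments": {
  "claw": -1,
  "newtons": 80,
  "rows": [
    [[0, 0, 0], [0, 0, 0]],
    [[0, 0, 0], [0, 0, 0]],
    [[0, 0, 0], [0, 0, 0]],
    [[0, 0, 0], [0, 0, 0]],
    [[0, 0, 0], [0, 0, 0]],
    [[0, 0, 0], [0, 0, 0]],
    [[0, 0, 0], [0, 0, 0]]
  ]
}}

```text
time: 35.8
tool_pos: [0.4604, 0.2728, 0.0399]
tcp_rot: [2.015, 2.405, 0.006]
wrist_force: [-1.0, -2.2, 5.5]
width: 0.08
grip_force: 78.3
```

Call:
{"name": "play_rows", "arguments": {
  "rows": [
    [[0, 0, -0.113], [0, 0, 0]],
    [[0, 0, -0.226], [0, 0, 0]],
    [[0, 0, -0.339], [0, 0, 0]],
    [[0, 0, -0.452], [0, 0, 0]],
    [[0, 0, -0.452], [0, 0, 0]],
    [[-0.792, 0.235, -0.452], [0, 0, -0.863]],
    [[-0.792, 0.235, -0.452], [0, 0, -0.863]],
    [[-0.792, 0.235, -0.452], [0, 0, -0.863]],
    [[-0.792, 0.235, -0.452], [0, 0, -0.863]],
    [[-0.792, 0.235, -0.452], [0, 0, -0.863]],
    [[-0.792, 0.235, -0.452], [0, 0, -0.863]]
  ]
}}

```text
time: 36.72
tool_pos: [0.5523, 0.0839, 0.1508]
tcp_rot: [1.096, 2.94, -0.002]
wrist_force: [0.0, 1.3, -1.7]
width: 0.079
grip_force: 78.8
```

Call:
{"name": "play_rows", "arguments": {
  "rows": [
    [[-0.765, -0.314, 0], [0, 0, -0.862]],
    [[-0.765, -0.314, 0], [0, 0, -0.862]],
    [[-0.765, -0.314, 0], [0, 0, -0.862]],
    [[-0.765, -0.314, 0], [0, 0, -0.862]],
    [[-0.765, -0.314, 0], [0, 0, -0.862]],
    [[-0.765, -0.314, 0], [0, 0, -0.862]],
    [[-0.765, -0.314, 0], [0, 0, -0.862]],
    [[-0.765, -0.314, 0], [0, 0, -0.862]],
    [[-0.765, -0.314, 0], [0, 0, -0.862]],
    [[-0.765, -0.314, 0], [0, 0, -0.862]]
  ]
}}

```text
time: 37.55
tool_pos: [0.6428, -0.0958, 0.1512]
tcp_rot: [0.063, 3.14, -0.0]
wrist_force: [-0.5, -0.5, -1.9]
width: 0.081
grip_force: 78.8
```

Run:
```python
from tw import *
from rk import *;from cap import cap
t,sc=cap("15")
s=bot.read_state();p=s["tool_pos"];a=yaw(Ro.from_rotvec(s["tcp_rot"]));print(s["time"],s["wrist_force"],s["width"]*85,s["grip_force"])
o=T([p[0],p[1],a],(-.036,0)); print("pred",o,a)
HZ=[q+[0,0,p[2]-.0395] for q in HANG[:5]]
r,e=fit([sc],bright,[HZ],[[*o,a]],pad=3);print(r.round(4),e)
q=bay(5,-.0025);y=RACK[2]+math.pi
plan([(*q,.15,y,0,None),(*q,.080,y,1,35),(*q,.0455,y,3,10)])
```

```text
37.65 [-0.75989802  0.26999059 -1.66601515] 6.93217434771154 78.82897138595581
pred [ 0.67917876 -0.09727473] 3.1023236684099453
[[ 0.6776 -0.1015  3.106 ]] 0.1724117607281373
from [ 0.6432 -0.0959  0.1517] 3.102
CALL  1x[[0.003, -0.004, 0.007], [-0.001, 0.003, 0.001]] 1x[[0.003, -0.004, 0.147], [-0.001, 0.003, 0.001]] 2x[[0.003, -0.004, 0.287], [-0.001, 0.003, 0.001]] 1x[[0.003, -0.004, 0.321], [-0.001, 0.003, 0.001]] 1x[[0.003, -0.004, 0.356], [-0.001, 0.003, 0.001]] 1x[[0.004, -0.004, 0.39], [-0.001, 0.003, 0.001]] 4x[[0.004, -0.004, 0.425], [-0.001, 0.003, 0.001]]
end psi 3.101592653589793
```

Call:
{"name": "play_rows", "arguments": {
  "rows": [
    [[0.003, -0.004, 0.007], [0, 0, 0]],
    [[0.003, -0.004, 0.147], [0, 0, 0]],
    [[0.003, -0.004, 0.287], [0, 0, 0]],
    [[0.003, -0.004, 0.287], [0, 0, 0]],
    [[0.003, -0.004, 0.321], [0, 0, 0]],
    [[0.003, -0.004, 0.356], [0, 0, 0]],
    [[0.003, -0.004, 0.39], [0, 0, 0]],
    [[0.003, -0.004, 0.424], [0, 0, 0]],
    [[0.003, -0.004, 0.424], [0, 0, 0]],
    [[0.003, -0.004, 0.424], [0, 0, 0]],
    [[0.003, -0.004, 0.424], [0, 0, 0]]
  ]
}}

```text
time: 38.57
tool_pos: [0.6447, -0.0965, 0.0496]
tcp_rot: [0.063, 3.136, 0.002]
wrist_force: [-6.0, 8.3, 9.9]
width: 0.08
grip_force: 81.3
```

Call:
{"name": "play_rows", "arguments": {
  "claw": -0.6,
  "rows": [
    [[0, 0, 0], [0, 0, 0]],
    [[0, 0, 0], [0, 0, 0]],
    [[0, 0, 0], [0, 0, 0]],
    [[0, 0, 0], [0, 0, 0]],
    [[0, 0, -0.04], [0, 0, 0]],
    [[0, 0, -0.12], [0, 0, 0]],
    [[0, 0, -0.25], [0, 0, 0]],
    [[0, 0, -0.4], [0, 0, 0]],
    [[0, 0, -0.44], [0, 0, 0]],
    [[0, 0, -0.44], [0, 0, 0]],
    [[0, 0, -0.44], [0, 0, 0]]
  ]
}}

```text
time: 39.48
tool_pos: [0.6436, -0.0986, 0.1571]
tcp_rot: [0.064, 3.136, -0.002]
wrist_force: [-0.0, 0.2, -0.6]
width: 0.196
grip_force: 0.0
```

Call:
{"name": "play_rows", "arguments": {
  "rows": [
    [[0.6, 0.8, -0.2], [0, 0, 0.9]],
    [[0.6, 0.8, -0.2], [0, 0, 0.9]],
    [[0.6, 0.8, -0.2], [0, 0, 0.9]],
    [[0.6, 0.8, -0.2], [0, 0, 0.9]],
    [[0.6, 0.8, -0.2], [0, 0, 0.9]],
    [[0.6, 0.8, -0.2], [0, 0, 0.9]],
    [[0.6, 0.8, -0.2], [0, 0, 0.9]],
    [[0.6, 0.8, -0.2], [0, 0, 0.9]]
  ]
}}

```text
time: 40.15
tool_pos: [0.4988, 0.1093, 0.2038]
tcp_rot: [1.14, 2.927, -0.002]
wrist_force: [0.5, -0.6, -0.0]
width: 0.197
grip_force: 0.0
```

Run:
```python
from tw import *
from rk import *;from cap import cap
t,sc=cap("16")
s=bot.read_state();print(s["time"],s["wrist_force"],s["width"]*85,s["tool_pos"])
ps=[]
for i,of in((1,.0025),(2,0),(3,0),(4,0),(5,-.0025)):
    q=T(RACK,(0,(i-3)*.042+of)); print(i,inrack([t],RACK,[*q,RACK[2]+math.pi]),inrack([sc],RACK,[*q,RACK[2]+math.pi])[1:])
# rod, white mask
def wh(im):
    im=im.astype(float); sat=(im.max(2)-im.min(2))/(im.max(2)+1); return np.clip((im.min(2)-85)/40,0,1)*np.clip((.35-sat)/.15,0,1)
for cs in([t],[sc],[t,sc]):
    r,e=fit(cs,wh,[ROD],[[.639,.3234,-1.6333]],pad=6); print("rod",r.round(4).tolist(),e)
# rack dark fit from first image each camera
a,b=load("top0"),load("scene0")
for cs in([a],[b]):
    for h in(6,10): print("rack",h,*fit(cs,dark,[rack(h)],[RACK])) 
ims=[]
for c in(t,sc):
    im=cv2.resize(c["image"][:,:,::-1],None,fx=5,fy=5,interpolation=cv2.INTER_CUBIC)
    P=(proj(c,[[*RACK[:2],.02]])[0]*5).astype(int); ims.append(im[P[1]-280:P[1]+280,P[0]-200:P[0]+200])
cv2.imwrite("pics/g16.png",cv2.convertScaleAbs(np.hstack(ims),alpha=1.8,beta=10))
```

```text
40.25 [ 0.37874899 -0.49730445  0.27695188] 17.027903683520044 [0.50043365 0.1072132  0.2036836 ]
1 (array([ 0.6721, -0.2629,  3.0802]), ('rack x,y,yaw mm', np.float64(0.2), np.float64(-83.1), np.float64(-0.021)), np.float64(0.779)) (('rack x,y,yaw mm', np.float64(-1.5), np.float64(-83.7), np.float64(-0.005)), np.float64(0.632))
2 (array([ 0.6772, -0.2225,  3.0873]), ('rack x,y,yaw mm', np.float64(3.8), np.float64(-42.6), np.float64(-0.014)), np.float64(0.824)) (('rack x,y,yaw mm', np.float64(2.4), np.float64(-42.8), np.float64(0.008)), np.float64(0.724))
3 (array([ 0.6758, -0.1835,  3.0771]), ('rack x,y,yaw mm', np.float64(0.7), np.float64(-3.7), np.float64(-0.024)), np.float64(0.804)) (('rack x,y,yaw mm', np.float64(-1.4), np.float64(-4.1), np.float64(-0.006)), np.float64(0.735))
4 (array([ 0.6834, -0.1393,  3.0879]), ('rack x,y,yaw mm', np.float64(6.5), np.float64(40.8), np.float64(-0.014)), np.float64(0.712)) (('rack x,y,yaw mm', np.float64(2.8), np.float64(40.6), np.float64(-0.005)), np.float64(0.675))
5 (array([ 0.6829, -0.1014,  3.1006]), ('rack x,y,yaw mm', np.float64(4.5), np.float64(78.7), np.float64(-0.001)), np.float64(0.438)) (('rack x,y,yaw mm', np.float64(0.4), np.float64(55.9), np.float64(0.481)), np.float64(0.726))
rod [[0.5836, -0.031, -1.3019]] 1.0
rod [[0.6372, 0.3221, -1.623]] 0.16357876058275697
rod [[0.6366, 0.3192, -1.6255]] 1.3500462635933854
rack 6 [[ 0.67604819 -0.17906749 -0.04414259]] 0.012549451008844905
rack 10 [[ 0.6755074  -0.17918082 -0.04121772]] 0.01760103457432237
rack 6 [[ 0.67467208 -0.17943693 -0.03516234]] 0.37449095539184774
rack 10 [[ 0.67529709 -0.18003988 -0.03942422]] 0.39172891822140554
```

View pics/g16.png

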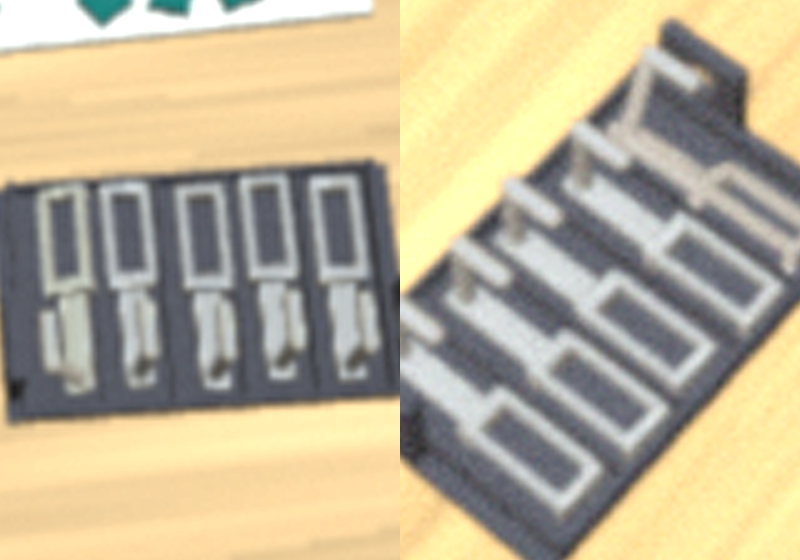

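All five are in their bays, but the one in bay 5 leans toward the left lug (hook at about (55,340)), with its right edge riding on the divider. I'll measure the lean, then nudge it in +y with shut fingers so it drops flat.

Run:
```python
from tw import *
from rk import *
from scipy.optimize import minimize
t,sc=load("top16"),load("scene16")
def parts(v):
    x,y,z,w,r=v
    M=Ro.from_rotvec([0,0,RACK[2]])*Ro.from_rotvec([-r,0,0])*Ro.from_rotvec([0,0,math.pi+w])
    o=np.array([*T(RACK,(x,y)),z]); return [M.apply(q)+o for q in HANG]
def mk(im): 
    return cv2.GaussianBlur(bright(im).astype(np.float32),(0,0),.5)
q4=place(H6,[*T(RACK,(4,.0407) if 0 else (.004,.0407)),RACK[2]+math.pi-.008])
v0=np.array([.002,.079,.011,0,.35]);sca=np.array([.004,.004,.004,.05,.1])
for cams_ in([t],[sc],[t,sc]):
    D=[]
    for c in cams_:
        uv=proj(c,np.vstack(parts(v0)));lo=np.floor(uv.min(0)).astype(int)-5;hi=np.ceil(uv.max(0)).astype(int)+5
        if c is t: lo[0]-=3
        D.append((c,(*lo,*(hi-lo)),mk(c["image"])[lo[1]:hi[1],lo[0]:hi[0]]))
    f=lambda d:sum(((render(c,parts(v0+d*sca)+q4,roi)-m)**2).sum() for c,roi,m in D)
    best=min((minimize(f,d0,method="Nelder-Mead",options=dict(maxiter=1500,initial_simplex=np.vstack([d0]+[d0+.8*np.eye(5)[i] for i in range(5)]))) for d0 in (np.zeros(5),np.array([0,1,0,0,1.]),np.array([0,-1,0,0,-1.]))),key=lambda r:r.fun)
    v=v0+best.x*sca; print((v*1000).round(1),best.fun/sum((m**2).sum() for _,_,m in D))
    M=parts(v)
    R=lambda P:[1000*np.array([math.cos(RACK[2])*(p[0]-RACK[0])+math.sin(RACK[2])*(p[1]-RACK[1]),-math.sin(RACK[2])*(p[0]-RACK[0])+math.cos(RACK[2])*(p[1]-RACK[1]),p[2]]) for p in P]
    print("arm c",np.mean(R(M[6]),0).round(1),"strap y/z",np.array(R(M[0])).round(0)[:,1:].tolist())
```

```text
[  0.4  77.9  17.5  -6.8 151.9] 0.44789155444827355
arm c [-38.6  86.   68.9] strap y/z [[86.0, 16.0], [87.0, 22.0], [70.0, 19.0], [71.0, 25.0], [86.0, 16.0], [87.0, 22.0], [70.0, 19.0], [71.0, 25.0]]
[ -1.8  75.6   4.7  45.  474.1] 0.23511201921262828
arm c [-40.8  97.8  51.8] strap y/z [[83.0, 1.0], [85.0, 6.0], [69.0, 8.0], [71.0, 14.0], [80.0, 2.0], [83.0, 8.0], [66.0, 10.0], [69.0, 15.0]]
[  1.4  74.9   9.1   9.7 354.6] 0.3092378452867413
arm c [-37.6  92.6  58. ] strap y/z [[82.0, 6.0], [84.0, 12.0], [67.0, 12.0], [69.0, 18.0], [82.0, 7.0], [84.0, 12.0], [67.0, 12.0], [69.0, 18.0]]
```

```bash
cat >> plan.py <<'E'
def tilted(psi,th): return Ro.from_rotvec(th*np.array([math.cos(RACK[2]),math.sin(RACK[2]),0]))*down(psi)
def rel(steps,start=None):
    """steps: (label,pos,R); each row relative to the previous commanded pose"""
    st=bot.read_state(); p,R=(st["tool_pos"],Ro.from_rotvec(st["tcp_rot"])) if start is None else start
    for l,q,Q in steps:
        print(l,(R.inv().apply(np.array(q)-p)/.25).round(3).tolist(),((R.inv()*Q).as_rotvec()/(math.pi/4)).round(3).tolist())
E
python3 - <<'E'
from plan import *
c=T(RACK,(-.039,.0945)); psi=RACK[2]+math.pi/2
plan([(*c,.15,psi,4,None),(*c,.045,psi,3,25)])
E
```

```text
from [0.5004 0.1072 0.2037] 2.396
CALL  4x[[-0.464, -0.091, 0.108], [-0.001, 0.003, 0.552]]
CALL  8x[[-0.46, 0.112, 0.107], [-0.0, -0.0, 0.55]] 1x[[-0.46, 0.112, 0.191], [-0.0, -0.0, 0.55]] 1x[[-0.46, 0.112, 0.275], [-0.0, -0.0, 0.55]] 1x[[-0.46, 0.112, 0.359], [-0.0, -0.0, 0.55]] 1x[[-0.46, 0.112, 0.443], [-0.0, -0.0, 0.55]] 4x[[-0.46, 0.112, 0.527], [-0.0, -0.0, 0.55]]
end psi 1.5307963267948965
```

Call:
{"name": "play_rows", "arguments": {
  "claw": 0.65,
  "newtons": 40,
  "rows": [
    [[-0.464, -0.091, 0.108], [0, 0.003, 0.552]],
    [[-0.464, -0.091, 0.108], [0, 0.003, 0.552]],
    [[-0.464, -0.091, 0.108], [0, 0.003, 0.552]],
    [[-0.464, -0.091, 0.108], [0, 0.003, 0.552]]
  ]
}}

```text
time: 40.58
tool_pos: [0.5732, 0.0053, 0.1751]
tcp_rot: [1.762, 2.6, -0.003]
wrist_force: [0.5, -0.1, -0.1]
width: 0.758
grip_force: 0.0
```

Call:
{"name": "play_rows", "arguments": {
  "rows": [
    [[-0.46, 0.112, 0.107], [0, 0, 0.55]],
    [[-0.46, 0.112, 0.107], [0, 0, 0.55]],
    [[-0.46, 0.112, 0.107], [0, 0, 0.55]],
    [[-0.46, 0.112, 0.107], [0, 0, 0.55]],
    [[-0.46, 0.112, 0.107], [0, 0, 0.55]],
    [[-0.46, 0.112, 0.107], [0, 0, 0.55]],
    [[-0.46, 0.112, 0.107], [0, 0, 0.55]],
    [[-0.46, 0.112, 0.107], [0, 0, 0.55]]
  ]
}}

```text
time: 41.25
tool_pos: [0.6399, -0.0834, 0.1516]
tcp_rot: [-2.266, -2.176, -0.002]
wrist_force: [0.3, 0.7, 1.5]
width: 0.825
grip_force: 0.0
```

Run:
```python
from plan import *
c=T(RACK,(-.039,.0945)); psi=RACK[2]+math.pi/2
s=bot.read_state();print(s["width"]*85,s["wrist_force"])
plan([(*c,.15,psi,0,None),(*c,.045,psi,3,18)])
```

```text
70.13956864688083 [0.28228893 0.70921142 1.48652816]
from [ 0.6399 -0.0834  0.1516] 1.531
CALL  1x[[-0.002, 0.0, 0.006], [0.001, -0.002, -0.0]] 1x[[-0.002, 0.0, 0.076], [0.001, -0.002, -0.0]] 1x[[-0.002, 0.0, 0.146], [0.001, -0.002, -0.0]] 1x[[-0.002, 0.0, 0.216], [0.001, -0.002, -0.0]] 1x[[-0.002, 0.0, 0.286], [0.001, -0.002, -0.0]] 1x[[-0.002, 0.0, 0.356], [0.001, -0.002, -0.0]] 4x[[-0.002, 0.0, 0.426], [0.001, -0.002, -0.0]]
end psi 1.5307963267948965
```

Call:
{"name": "play_rows", "arguments": {
  "rows": [
    [[-0.002, 0, 0.006], [0, 0, 0]],
    [[-0.002, 0, 0.076], [0, 0, 0]],
    [[-0.002, 0, 0.146], [0, 0, 0]],
    [[-0.002, 0, 0.216], [0, 0, 0]],
    [[-0.002, 0, 0.286], [0, 0, 0]],
    [[-0.002, 0, 0.356], [0, 0, 0]],
    [[-0.002, 0, 0.426], [0, 0, 0]],
    [[-0.002, 0, 0.426], [0, 0, 0]],
    [[-0.002, 0, 0.426], [0, 0, 0]],
    [[-0.002, 0, 0.426], [0, 0, 0]]
  ]
}}

```text
time: 42.08
tool_pos: [0.6411, -0.0836, 0.0464]
tcp_rot: [2.265, 2.175, 0.004]
wrist_force: [0.4, -0.5, 0.6]
width: 0.826
grip_force: 0.0
```

Call:
{"name": "play_rows", "arguments": {
  "claw": -1,
  "newtons": 40,
  "rows": [
    [[0, 0, 0], [0, 0, 0]],
    [[0, 0, 0], [0, 0, 0]],
    [[0, 0, 0], [0, 0, 0]],
    [[0, 0, 0], [0, 0, 0]],
    [[0, 0, 0], [0, 0, 0]],
    [[0, 0, 0], [0, 0, 0]],
    [[0, 0, 0], [0, 0, 0]]
  ]
}}

```text
time: 42.67
tool_pos: [0.6416, -0.0839, 0.0466]
tcp_rot: [2.267, 2.173, 0.005]
wrist_force: [0.2, 1.8, 6.1]
width: 0.385
grip_force: 39.3
```

Run:
```python
from plan import *
s=bot.read_state();print(s["time"],s["tool_pos"],s["width"]*85,s["wrist_force"],s["grip_force"])
```

```text
42.6667 [ 0.64162799 -0.08390169  0.04658543] 32.685415111152025 [0.15371091 1.79828285 6.085355  ] 39.330163300037384
```

The pads hold the arm lengthwise (reading 32.7 mm, with the same −3 mm offset as before). Lifting it and measuring the roll.

Call:
{"name": "play_rows", "arguments": {
  "rows": [
    [[0, 0, -0.05], [0, 0, 0]],
    [[0, 0, -0.1], [0, 0, 0]],
    [[0, 0, -0.16], [0, 0, 0]],
    [[0, 0, -0.22], [0, 0, 0]],
    [[0, 0, -0.28], [0, 0, 0]],
    [[0, 0, -0.28], [0, 0, 0]],
    [[0, 0, -0.28], [0, 0, 0]]
  ]
}}

```text
time: 43.25
tool_pos: [0.6413, -0.0843, 0.1168]
tcp_rot: [2.266, 2.173, 0.005]
wrist_force: [-0.7, -0.5, -1.4]
width: 0.388
grip_force: 40.0
```

```bash
cat > roll.py <<'E'
from tw import *
from rk import *
def parts(v,H=HANG):
    x,y,z,w,r,pt=v
    M=Ro.from_rotvec([0,0,RACK[2]])*Ro.from_rotvec([-r,0,0])*Ro.from_rotvec([0,0,math.pi+w])*Ro.from_rotvec([0,pt,0])
    o=np.array([*T(RACK,(x,y)),z]); return [M.apply(q)+o for q in H]
sca=np.array([.004,.004,.004,.05,.1,.05])
def rfit(cl,v0,H,maskf=bright,extra=[],free=(1,1,1,1,1,1)):
    D=[];v0=np.array(v0,float);idx=[i for i in range(6) if free[i]]
    for c in cl:
        uv=proj(c,np.vstack(parts(v0,H)));lo=np.floor(uv.min(0)).astype(int)-5;hi=np.ceil(uv.max(0)).astype(int)+5
        m=cv2.GaussianBlur(maskf(c["image"]).astype(np.float32),(0,0),.5)[lo[1]:hi[1],lo[0]:hi[0]]; D.append((c,(*lo,*(hi-lo)),m))
    def V(d): v=v0.copy(); v[idx]+=d*sca[idx]; return v
    f=lambda d:sum(((render(c,parts(V(d),H)+extra,roi)-m)**2).sum() for c,roi,m in D)
    n=len(idx);best=None
    for k in(1.,-1.,2.5,-2.5):
        d0=np.zeros(n); r=minimize(f,d0,method="Nelder-Mead",options=dict(maxiter=1500,initial_simplex=np.vstack([d0]+[d0+k*np.eye(n)[i] for i in range(n)])))
        if best is None or r.fun<best.fun: best=r
    return V(best.x),best.fun/sum((m**2).sum() for _,_,m in D)
E
python3 - <<'E'
from roll import *;from cap import cap
t,sc=cap("17")
s=bot.read_state();print(s["time"],s["tool_pos"],s["width"]*85,s["wrist_force"],s["torque"])
def mk(im):
    im=im.astype(float); sa=(im.max(2)-im.min(2))/(im.max(2)+1); return np.clip((im.max(2)-62)/35,0,1)*(sa<.3)
# arm centre is held at tool: rack (-.039,y,z)
for cl in([sc],[t],[t,sc]):
    v,e=rfit(cl,[.0,.077,.078,0,.3,0],HANG[:5],mk,free=(1,1,1,1,1,0)); print((v*1000).round(1),e)
im=cv2.resize(sc["image"][:,:,::-1],None,fx=5,fy=5,interpolation=cv2.INTER_CUBIC)
overlay(im,sc,parts(v),(0,255,0),5)
P=(proj(sc,[[*T(RACK,(0,.08)),.08]])[0]*5).astype(int); cv2.imwrite("pics/g17.png",cv2.convertScaleAbs(im[max(0,P[1]-280):P[1]+280,P[0]-300:P[0]+300],alpha=1.6,beta=10))
E
```

```text
43.35 [ 0.63955277 -0.08399804  0.11439685] 32.50673919870418 [-0.52627778  0.36639562 -1.76912186] [0.00325665 0.06600289 0.02014427]
[ -0.8  77.4  73.5   2.7 400.6   0. ] 0.40949850364781576
[ -7.   73.4  72.2 -22.4 106.5   0. ] 2.2579768302831793
[ -3.6  80.8  67.6  18.  291.8   0. ] 0.7386233744292889
```

View pics/g17.png

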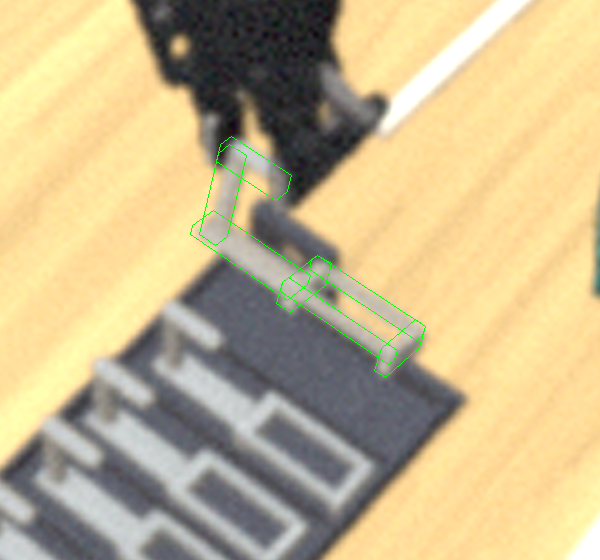

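The bay-5 hanger hangs clear above its bay, still rolled about 0.35 rad (green model). I'll tilt the tool to level it. That was the last picture, so from here I check by numeric fits only.

Run:
```python
from plan import *
s=bot.read_state();R0=Ro.from_rotvec(s["tcp_rot"]);psi=RACK[2]+math.pi/2
c,sn=math.cos(RACK[2]),math.sin(RACK[2]);d=s["tool_pos"][:2]-RACK[:2];print("tcp rack",c*d[0]+sn*d[1],-sn*d[0]+c*d[1])
th=.36; a=np.array([*T(RACK,(-.039,.085+.0115*math.sin(th)-.001)),.135])
rel([("tilt",a,tilted(psi,th))])
```

```text
tcp rack -0.03944977267720996 0.09429982235025366
tilt [-0.025, 0.002, -0.082] [-0.0, 0.457, -0.003]
```

Call:
{"name": "play_rows", "arguments": {
  "rows": [
    [[-0.025, 0.002, -0.082], [0, 0.1, 0]],
    [[-0.025, 0.002, -0.082], [0, 0.2, 0]],
    [[-0.025, 0.002, -0.082], [0, 0.3, 0]],
    [[-0.025, 0.002, -0.082], [0, 0.4, 0]],
    [[-0.025, 0.002, -0.082], [0, 0.457, 0]],
    [[-0.025, 0.002, -0.082], [0, 0.457, 0]],
    [[-0.025, 0.002, -0.082], [0, 0.457, 0]],
    [[-0.025, 0.002, -0.082], [0, 0.457, 0]]
  ]
}}

```text
time: 44.02
tool_pos: [0.64, -0.09, 0.1347]
tcp_rot: [-2.07, -1.986, -0.375]
wrist_force: [0.3, -0.2, -2.3]
width: 0.382
grip_force: 40.3
```

Run:
```python
from roll import *;from cap import cap
t,sc=cap("18")
s=bot.read_state();print(s["time"],s["tool_pos"],s["tcp_rot"],s["width"]*85,s["wrist_force"])
c,sn=math.cos(RACK[2]),math.sin(RACK[2]);d=s["tool_pos"][:2]-RACK[:2];print("tcp rack",c*d[0]+sn*d[1],-sn*d[0]+c*d[1])
def mk(im):
    im=im.astype(float); sa=(im.max(2)-im.min(2))/(im.max(2)+1); return np.clip((im.max(2)-62)/35,0,1)*(sa<.3)
zz=s["tool_pos"][2]+.011-.052
for cl in([sc],[t],[t,sc]):
    for H,nm in((HANG[:5],"eye"),(HANG,"all")):
        v,e=rfit(cl,[.0,.083,zz,0,.0,0],H,mk,free=(1,1,1,1,1,0)); print(nm,(v*1000).round(1),e)
v,e=rfit([sc],[.0,.083,zz,0,.0,0],HANG[:5],mk,free=(1,1,0,1,1,0)); print("z fixed",(v*1000).round(1),e)
```

```text
44.1167 [ 0.64048124 -0.08948991  0.13549829] [-2.06971038 -1.98738509 -0.37675955] 32.87652126078725 [ 0.20033527  0.14457239 -1.70781305]
tcp rack -0.038302432415493866 0.08884947591367584
eye [  2.   82.2  95.9 -16.   22.1   0. ] 0.25759257446605854
all [-3.00e-01  8.79e+01  9.01e+01  1.82e+01 -3.71e+02  0.00e+00] 0.46028539906866994
eye [  6.7  81.8  87.7 -34.5 105.5   0. ] 0.6308179516367223
all [  8.4  81.2  81.7 -35.1 107.1   0. ] 0.6209799305657984
eye [  2.   82.5  95.1 -25.7  73.3   0. ] 0.36253634072924823
all [  2.1  82.8  94.8 -22.3  37.9   0. ] 0.5692769140523274
z fixed [  0.9  82.7  94.5 -12.4  34.9   0. ] 0.25723682537767073
```

Roll is now about 0.03 and the origin sits at rack y ≈ 83 mm. Lowering into bay 5 and releasing.

Run:
```python
from plan import *
s=bot.read_state();R0=Ro.from_rotvec(s["tcp_rot"]);p=s["tool_pos"]
dy=np.array([-math.sin(RACK[2]),math.cos(RACK[2]),0])*.0015
for z in(.085,.068,.058,.0485): rel([(z,[*(p+dy)[:2],z],R0)])
print("up from there",(R0.inv().apply([0,0,.08])/.25).round(3),(R0.inv().apply([0,0,.12])/.25).round(3))
rel([("untilt",p,down(RACK[2]+math.pi/2))])
```

```text
0.085 [-0.065, -0.0, 0.191] [0.0, 0.0, 0.0]
0.068 [-0.089, -0.0, 0.255] [0.0, 0.0, 0.0]
0.058 [-0.103, -0.0, 0.292] [0.0, 0.0, 0.0]
0.0485 [-0.117, -0.0, 0.328] [0.0, 0.0, 0.0]
up from there [ 0.113  0.    -0.3  ] [ 0.169  0.    -0.449]
untilt [0.0, 0.0, 0.0] [0.001, -0.458, -0.001]
```

Call:
{"name": "play_rows", "arguments": {
  "rows": [
    [[-0.03, 0, 0.1], [0, 0, 0]],
    [[-0.065, 0, 0.191], [0, 0, 0]],
    [[-0.077, 0, 0.223], [0, 0, 0]],
    [[-0.089, 0, 0.255], [0, 0, 0]],
    [[-0.096, 0, 0.274], [0, 0, 0]],
    [[-0.103, 0, 0.292], [0, 0, 0]],
    [[-0.11, 0, 0.31], [0, 0, 0]],
    [[-0.117, 0, 0.328], [0, 0, 0]],
    [[-0.117, 0, 0.328], [0, 0, 0]],
    [[-0.117, 0, 0.328], [0, 0, 0]]
  ]
}}

```text
time: 44.95
tool_pos: [0.6411, -0.089, 0.049]
tcp_rot: [-2.071, -1.986, -0.378]
wrist_force: [-0.2, 0.9, -2.2]
width: 0.388
grip_force: 40.3
```

Run:
```python
from plan import *
s=bot.read_state();print(s["time"],s["tool_pos"],s["wrist_force"],s["torque"])
c,sn=math.cos(RACK[2]),math.sin(RACK[2]);d=s["tool_pos"][:2]-RACK[:2];print("tcp rack",c*d[0]+sn*d[1],-sn*d[0]+c*d[1])
```

```text
44.95 [ 0.64105742 -0.08903171  0.04902617] [-0.17002686  0.90176946 -2.16318651] [-0.31545501  0.07344434 -0.06111672]
tcp rack -0.03774502834446065 0.08933034653959557
```

Call:
{"name": "play_rows", "arguments": {
  "rows": [
    [[-0.002, 0, 0.006], [0, 0, 0]],
    [[-0.004, 0, 0.011], [0, 0, 0]],
    [[-0.004, 0, 0.011], [0, 0, 0]],
    [[-0.004, 0, 0.011], [0, 0, 0]]
  ]
}}

```text
time: 45.28
tool_pos: [0.6416, -0.089, 0.0483]
tcp_rot: [-2.071, -1.987, -0.38]
wrist_force: [-2.4, -0.1, 7.2]
width: 0.385
grip_force: 41.8
```

Call:
{"name": "play_rows", "arguments": {
  "claw": 0.2,
  "rows": [
    [[0, 0, 0], [0, 0, 0]],
    [[0, 0, 0], [0, 0, 0]],
    [[0, 0, 0], [0, 0, 0]],
    [[0, 0, 0], [0, 0, 0]],
    [[0, 0, 0], [0, 0, 0]],
    [[0.03, 0, -0.08], [0, 0, 0]],
    [[0.07, 0, -0.18], [0, 0, 0]],
    [[0.113, 0, -0.3], [0, 0, 0]],
    [[0.169, 0, -0.449], [0, 0, 0]],
    [[0.169, 0, -0.449], [0, -0.458, 0]],
    [[0.169, 0, -0.449], [0, -0.458, 0]],
    [[0.169, 0, -0.449], [0, -0.458, 0]],
    [[0.169, 0, -0.449], [0, -0.458, 0]],
    [[0.169, 0, -0.449], [0, -0.458, 0]]
  ]
}}

```text
time: 46.45
tool_pos: [0.6406, -0.0867, 0.1658]
tcp_rot: [-2.263, -2.178, -0.003]
wrist_force: [-0.7, 0.5, -0.4]
width: 0.602
grip_force: 0.0
```

Call:
{"name": "play_rows", "arguments": {
  "rows": [
    [[0.7, -0.5, -0.2], [0, 0, 0]],
    [[0.7, -0.5, -0.2], [0, 0, 0]],
    [[0.7, -0.5, -0.2], [0, 0, 0]],
    [[0.7, -0.5, -0.2], [0, 0, 0]],
    [[0.7, -0.5, -0.2], [0, 0, 0]],
    [[0.7, -0.5, -0.2], [0, 0, 0]],
    [[0.7, -0.5, -0.2], [0, 0, 0]],
    [[0.7, -0.5, -0.2], [0, 0, 0]]
  ]
}}

```text
time: 47.12
tool_pos: [0.5231, 0.0908, 0.2154]
tcp_rot: [2.267, 2.175, 0.002]
wrist_force: [-0.2, -0.4, 0.5]
width: 0.598
grip_force: 0.0
```

Run:
```python
from roll import *;from cap import cap
t,sc=cap("19")
s=bot.read_state();print(s["time"],s["tool_pos"],s["tcp_rot"],s["width"]*85,s["wrist_force"])
def mk(im):
    im=im.astype(float); sa=(im.max(2)-im.min(2))/(im.max(2)+1); return np.clip((im.max(2)-62)/35,0,1)*(sa<.3)
ys=[-.0815,-.042,-.002,.042,.084]
for i in(2,3,4):
  ex=sum([parts([0,ys[j],.006,0,0,0]) for j in range(5) if j!=i],[])
  for cl,n in(([t],"t"),([sc],"s"),([t,sc],"ts")):
    v,e=rfit(cl,[0,ys[i],.006,0,0,0],HANG,mk,extra=ex,free=(1,1,1,1,1,0)); print(i+1,n,(v*1000).round(1),round(float(e),3))
def wh(im):
    im=im.astype(float); sat=(im.max(2)-im.min(2))/(im.max(2)+1); return np.clip((im.min(2)-85)/40,0,1)*np.clip((.35-sat)/.15,0,1)
for cs in([t],[sc],[load("top0")],[load("scene0")]):
    r,e=fit(cs,wh,[ROD],[[.639,.3234,-1.6333]],pad=6); print("rod",r.round(4).tolist(),e)
```

```text
47.2167 [0.52346948 0.08992429 0.21486669] [2.26898334e+00 2.17276186e+00 4.21712767e-04] 50.90031590045088 [-0.27558093  0.71902574  0.64204368]
3 t [ 1.7 -5.4  1.6 -2.5 59.4  0. ] 0.254
3 s [ -3.4  -1.6   0.5   0.7 -11.7   0. ] 0.112
3 ts [-0.7 -4.1  5.8 -8.4 13.6  0. ] 0.143
4 t [ 7.8 39.3  2.3  4.1 39.5  0. ] 0.227
4 s [ -0.4  43.9  -2.   -1.9 -11.3   0. ] 0.136
4 ts [ 3.5 40.1  6.   3.1  4.4  0. ] 0.164
5 t [  6.7  82.5   1.8 -27.2  90.6   0. ] 0.167
5 s [  1.1  85.9   1.3 -21.7 -20.7   0. ] 0.148
5 ts [  3.1  83.3   6.5 -16.7   3.7   0. ] 0.163
rod [[0.6401, 0.3183, -1.6176]] 2.3437846467544463
rod [[0.6372, 0.3221, -1.6228]] 0.162104617416614
rod [[0.6401, 0.3212, -1.6409]] 0.22594193654252215
rod [[0.6379, 0.3201, -1.6295]] 0.24207161769652658
```

Bay 5 now reads flat (z 6.5 mm, roll 0.004, y 83). The rod has not moved. Next: grasp the rod block.

Run:
```python
from plan import *
psi=-1.630+math.pi; b=(.6385,.3215)
plan([(*b,.12,psi,5,None),(*b,.004,psi,4,20)])
```

```text
from [0.5235 0.0899 0.2149] 1.528
CALL  4x[[0.473, 0.21, 0.19], [0.0, -0.0, 0.01]] 9x[[0.945, 0.419, 0.38], [0.0, -0.0, 0.02]] 1x[[0.945, 0.419, 0.457], [0.0, -0.0, 0.02]] 1x[[0.945, 0.419, 0.534], [0.0, -0.0, 0.02]] 1x[[0.945, 0.419, 0.612], [0.0, -0.0, 0.02]] 1x[[0.945, 0.419, 0.689], [0.0, -0.0, 0.02]] 1x[[0.945, 0.419, 0.766], [0.0, -0.0, 0.02]]
CALL  5x[[0.0, 0.0, 0.078], [0.0, -0.0, 0.0]]
end psi 1.5115926535897932
```

Call:
{"name": "play_rows", "arguments": {
  "claw": 0.1,
  "rows": [
    [[0.473, 0.21, 0.19], [0, 0, 0.01]],
    [[0.473, 0.21, 0.19], [0, 0, 0.01]],
    [[0.473, 0.21, 0.19], [0, 0, 0.01]],
    [[0.473, 0.21, 0.19], [0, 0, 0.01]],
    [[0.945, 0.419, 0.38], [0, 0, 0.02]],
    [[0.945, 0.419, 0.38], [0, 0, 0.02]],
    [[0.945, 0.419, 0.38], [0, 0, 0.02]],
    [[0.945, 0.419, 0.38], [0, 0, 0.02]],
    [[0.945, 0.419, 0.38], [0, 0, 0.02]],
    [[0.945, 0.419, 0.38], [0, 0, 0.02]],
    [[0.945, 0.419, 0.38], [0, 0, 0.02]],
    [[0.945, 0.419, 0.38], [0, 0, 0.02]]
  ]
}}

```text
time: 48.22
tool_pos: [0.638, 0.3211, 0.1215]
tcp_rot: [2.286, 2.154, 0.002]
wrist_force: [0.1, 0.5, -0.8]
width: 0.548
grip_force: 0.0
```

Run:
```python
from plan import *
from h import *;from cap import cap
t,sc=cap("20")
s=bot.read_state();print(s["time"],s["width"]*85)
def wh(im):
    im=im.astype(float); sat=(im.max(2)-im.min(2))/(im.max(2)+1); return np.clip((im.min(2)-85)/40,0,1)*np.clip((.35-sat)/.15,0,1)
for cs in([t],[sc],[t,sc]):
    r,e=fit(cs,wh,[ROD],[[.6385,.3215,-1.63]],pad=6); print("rod",r.round(4).tolist(),e)
psi=-1.630+math.pi; b=(.6385,.3215)
plan([(*b,.12,psi,0,None),(*b,.004,psi,4,20)])
```

```text
48.3167 46.53436672404531
rod [[0.6401, 0.3204, -1.6418]] 0.11030288938215878
rod [[0.6378, 0.3213, -1.6295]] 0.1626939307665417
rod [[0.6391, 0.3209, -1.6361]] 0.1451346241564866
from [0.638  0.3215 0.122 ] 1.511
CALL  1x[[-0.0, 0.002, 0.008], [0.003, -0.001, 0.0]] 1x[[-0.0, 0.002, 0.085], [0.003, -0.001, 0.0]] 1x[[-0.0, 0.002, 0.162], [0.003, -0.001, 0.0]] 1x[[-0.0, 0.002, 0.24], [0.003, -0.001, 0.0]] 1x[[-0.0, 0.001, 0.317], [0.003, -0.001, 0.0]] 1x[[-0.0, 0.001, 0.394], [0.003, -0.001, 0.0]] 5x[[-0.0, 0.001, 0.472], [0.003, -0.001, 0.0]]
end psi 1.5115926535897932
```

Call:
{"name": "play_rows", "arguments": {
  "rows": [
    [[0, 0.003, 0.008], [0.003, -0.001, 0.006]],
    [[0, 0.003, 0.085], [0.003, -0.001, 0.006]],
    [[0, 0.003, 0.162], [0.003, -0.001, 0.006]],
    [[0, 0.003, 0.24], [0.003, -0.001, 0.006]],
    [[0, 0.003, 0.317], [0.003, -0.001, 0.006]],
    [[0, 0.003, 0.394], [0.003, -0.001, 0.006]],
    [[0, 0.003, 0.43], [0.003, -0.001, 0.006]],
    [[0, 0.003, 0.472], [0.003, -0.001, 0.006]],
    [[0, 0.003, 0.472], [0.003, -0.001, 0.006]],
    [[0, 0.003, 0.472], [0.003, -0.001, 0.006]],
    [[0, 0.003, 0.472], [0.003, -0.001, 0.006]]
  ]
}}

```text
time: 49.23
tool_pos: [0.6395, 0.3234, 0.0041]
tcp_rot: [2.29, 2.151, 0.001]
wrist_force: [-0.0, -0.2, 1.2]
width: 0.554
grip_force: 0.0
```

Call:
{"name": "play_rows", "arguments": {
  "claw": -1,
  "newtons": 60,
  "rows": [
    [[0, 0, 0], [0, 0, 0]],
    [[0, 0, 0], [0, 0, 0]],
    [[0, 0, 0], [0, 0, 0]],
    [[0, 0, 0], [0, 0, 0]],
    [[0, 0, 0], [0, 0, 0]],
    [[0, 0, 0], [0, 0, 0]],
    [[0, 0, 0], [0, 0, 0]]
  ]
}}

```text
time: 49.82
tool_pos: [0.6397, 0.3235, 0.0044]
tcp_rot: [2.289, 2.151, 0.002]
wrist_force: [-0.2, -0.4, 6.6]
width: 0.222
grip_force: 61.6
```

Run:
```python
from plan import *
s=bot.read_state();print(s["time"],s["tool_pos"],s["width"]*85,s["wrist_force"],s["grip_force"])
p=s["tool_pos"];z=p[2]+.027; psi=RACK[2]+math.pi/2; b=T(RACK,(-.034,.4145))
plan([(p[0],p[1],z,1.506,2,10),(*b,z,psi,5,None)])
```

```text
49.8167 [0.63965645 0.3235299  0.00442124] 18.848379280463742 [-0.20874029 -0.38839684  6.6256091 ] 61.622092723846436
from [0.6397 0.3235 0.0044] 1.509
CALL  1x[[0.0, 0.0, -0.036], [0.001, -0.001, 0.001]] 1x[[0.0, 0.0, -0.072], [0.001, -0.001, 0.002]] 3x[[0.0, 0.0, -0.108], [0.001, -0.001, 0.003]] 8x[[-0.346, 0.094, -0.108], [0.001, -0.001, -0.028]]
end psi 1.5307963267948965
```

Call:
{"name": "play_rows", "arguments": {
  "rows": [
    [[0, 0, -0.036], [0, 0, 0]],
    [[0, 0, -0.072], [0, 0, 0]],
    [[0, 0, -0.108], [0, 0, 0]],
    [[0, 0, -0.108], [0, 0, 0]],
    [[-0.1, 0.03, -0.108], [0, 0, -0.01]],
    [[-0.2, 0.055, -0.108], [0, 0, -0.02]],
    [[-0.28, 0.075, -0.108], [0, 0, -0.028]],
    [[-0.346, 0.094, -0.108], [0, 0, -0.028]],
    [[-0.346, 0.094, -0.108], [0, 0, -0.028]],
    [[-0.346, 0.094, -0.108], [0, 0, -0.028]],
    [[-0.346, 0.094, -0.108], [0, 0, -0.028]],
    [[-0.346, 0.094, -0.108], [0, 0, -0.028]]
  ]
}}

```text
time: 50.82
tool_pos: [0.6565, 0.2361, 0.0298]
tcp_rot: [-2.265, -2.176, 0.001]
wrist_force: [-0.1, 0.2, -1.6]
width: 0.218
grip_force: 60.8
```

Run:
```python
from plan import *
from h import *;from cap import cap
from scipy.optimize import minimize
t,sc=cap("21")
s=bot.read_state();p=s["tool_pos"];a=yaw(Ro.from_rotvec(s["tcp_rot"]));print(s["time"],p,a,s["width"]*85,s["wrist_force"],s["torque"],s["q"].round(2))
def wh(im):
    im=im.astype(float); sat=(im.max(2)-im.min(2))/(im.max(2)+1); return np.clip((im.min(2)-85)/40,0,1)*np.clip((.35-sat)/.15,0,1)
# fit shaft only: params lateral, tip lateral, z at block, z at tip
SH=[np.array([40,277.5])]
def shaft(v):
    # v: x at y1,z1 ; x,z, and along at tip (rack frame, m)
    A=np.array([v[0],.36,v[1]]);B=np.array([v[2],v[4],v[3]])
    out=[]
    d=B-A;d/=np.linalg.norm(d)
    pts=[]
    for P in(A,B):
        for k in range(10):
            th=2*np.pi*k/10;u=np.cross(d,[0,0,1]);u/=np.linalg.norm(u);w=np.cross(d,u); q=P+.007*(np.cos(th)*u+np.sin(th)*w); pts.append([*T(RACK,q[:2]),q[2]])
    return [np.array(pts)]
c,sn=math.cos(RACK[2]),math.sin(RACK[2]);d=p[:2]-RACK[:2];tr=[c*d[0]+sn*d[1],-sn*d[0]+c*d[1]];print("tcp rack",tr)
v0=np.array([tr[0],.034,tr[0],.034,tr[1]-.2775]);D=[]
for cc in(t,sc):
    uv=proj(cc,shaft(v0)[0]);lo=np.floor(uv.min(0)).astype(int)-6;hi=np.ceil(uv.max(0)).astype(int)+6
    D.append((cc,(*lo,*(hi-lo)),cv2.GaussianBlur(wh(cc["image"]).astype(np.float32),(0,0),.5)[lo[1]:hi[1],lo[0]:hi[0]]))
def f(x,DD=D):
    e=0
    for cc,roi,m in DD:
        r=render(cc,shaft(v0+x*.005),roi); w=np.ones_like(r)
        # ignore pixels of block side (rack y>.36)
        e+=((r-m)**2*M[id(m)]).sum()
    return e
M={}
for cc,roi,m in D:
    yy,xx=np.mgrid[roi[1]:roi[1]+roi[3],roi[0]:roi[0]+roi[2]]
    A=proj(cc,[[*T(RACK,(tr[0],.355)),.034]])[0];B=proj(cc,[[*T(RACK,(tr[0],.1)),.034]])[0]
    M[id(m)]=(((xx-A[0])*(B[0]-A[0])+(yy-A[1])*(B[1]-A[1]))>0).astype(float)
for DD in(D,D[:1],D[1:]):
    r=minimize(f,np.zeros(5),args=(DD,),method="Nelder-Mead",options=dict(maxiter=2000,initial_simplex=np.vstack([np.zeros(5)]+[.6*np.eye(5)[i] for i in range(5)])))
    print("x,z at y=.36; x,z,y at tip",((v0+r.x*.005)*1000).round(1),r.fun)
```

```text
50.9167 [0.65641347 0.23618314 0.02970053] 1.5315216630058555 18.51727389681582 [-0.30384047 -0.45943964 -0.88675369] [ 0.06737354  0.00101539 -0.05592577] [0.31 0.48 1.71 0.   0.96 0.35]
tcp rack [np.float64(-0.035406396179108415), np.float64(0.4148991345194877)]
x,z at y=.36; x,z,y at tip [-34.5  33.1 -36.1  31.6 136. ] 13.626223700256872
x,z at y=.36; x,z,y at tip [-35.4  35.7 -37.4  37.  133.8] 6.600724670077267
x,z at y=.36; x,z,y at tip [-33.8  34.8 -35.5  33.7 136.4] 6.624812324845363
```

The rod tip is at rack (−36, 136, 32) against an eye centre of (−34, 120, 34). A small correction, then push the tip through the first eye.

Call:
{"name": "play_rows", "arguments": {
  "rows": [
    [[0, 0.005, -0.006], [0, 0, -0.008]],
    [[0, 0.005, -0.006], [0, 0, -0.008]],
    [[0, 0.005, -0.006], [0, 0, -0.008]],
    [[0, 0.005, -0.006], [0, 0, -0.008]]
  ]
}}

```text
time: 51.25
tool_pos: [0.6579, 0.2354, 0.0313]
tcp_rot: [-2.258, -2.183, 0.002]
wrist_force: [1.2, -0.7, -0.4]
width: 0.216
grip_force: 60.8
```

Run:
```python
from plan import *
s=bot.read_state();p=s["tool_pos"];R=Ro.from_rotvec(s["tcp_rot"]);a=yaw(R)
c,sn=math.cos(RACK[2]),math.sin(RACK[2]);d=p[:2]-RACK[:2];x,y=c*d[0]+sn*d[1],-sn*d[0]+c*d[1];print("tcp rack",x,y,p[2],a-RACK[2]-math.pi/2)
for yy in(.375,.30,.22,.16,.15,.1425): rel([(yy,[*T(RACK,(-.0343,yy)),.0312],R)])
```

```text
tcp rack -0.03391538090511334 0.41417245729242896 0.03131097320971049 0.006291327090134802
0.375 [-0.157, -0.003, 0.001] [0.0, 0.0, 0.0]
0.3 [-0.457, -0.004, 0.001] [0.0, 0.0, 0.0]
0.22 [-0.777, -0.006, 0.001] [0.0, 0.0, 0.0]
0.16 [-1.017, -0.008, 0.001] [0.0, 0.0, 0.0]
0.15 [-1.057, -0.008, 0.001] [0.0, 0.0, 0.0]
0.1425 [-1.087, -0.008, 0.001] [0.0, 0.0, 0.0]
```

Call:
{"name": "play_rows", "arguments": {
  "rows": [
    [[-0.03, -0.001, 0], [0, 0, 0]],
    [[-0.06, -0.001, 0], [0, 0, 0]],
    [[-0.09, -0.001, 0], [0, 0, 0]],
    [[-0.12, -0.001, 0], [0, 0, 0]],
    [[-0.15, -0.001, 0], [0, 0, 0]],
    [[-0.18, -0.002, 0], [0, 0, 0]],
    [[-0.21, -0.002, 0], [0, 0, 0]],
    [[-0.21, -0.002, 0], [0, 0, 0]]
  ]
}}

```text
time: 51.92
tool_pos: [0.6555, 0.1807, 0.0312]
tcp_rot: [-2.26, -2.181, 0.003]
wrist_force: [0.1, -0.0, -1.3]
width: 0.216
grip_force: 60.8
```

Call:
{"name": "play_rows", "arguments": {
  "rows": [
    [[-0.04, 0, 0], [0, 0, 0]],
    [[-0.08, 0, 0], [0, 0, 0]],
    [[-0.12, -0.001, 0], [0, 0, 0]],
    [[-0.16, -0.001, 0], [0, 0, 0]],
    [[-0.2, -0.001, 0], [0, 0, 0]],
    [[-0.24, -0.001, 0], [0, 0, 0]],
    [[-0.24, -0.001, 0], [0, 0, 0]],
    [[-0.24, -0.001, 0], [0, 0, 0]]
  ]
}}

```text
time: 52.58
tool_pos: [0.6533, 0.1219, 0.0313]
tcp_rot: [-2.26, -2.181, 0.002]
wrist_force: [0.2, -0.2, -1.6]
width: 0.216
grip_force: 60.8
```

```bash
cat > rodfit.py <<'E'
from roll import *
def wh(im):
    im=im.astype(float); sat=(im.max(2)-im.min(2))/(im.max(2)+1); return np.clip((im.min(2)-85)/40,0,1)*np.clip((.35-sat)/.15,0,1)
def rackc(p):
    c,sn=math.cos(RACK[2]),math.sin(RACK[2]);d=np.array(p[:2])-RACK[:2]; return np.array([c*d[0]+sn*d[1],-sn*d[0]+c*d[1]])*1000
E
python3 - <<'E'
from rodfit import *;from cap import cap
t,sc=cap("22")
s=bot.read_state();p=s["tool_pos"];R=Ro.from_rotvec(s["tcp_rot"]);print(s["time"],rackc(p),p[2],s["wrist_force"],s["torque"],s["width"]*85)
def mk(im):
    im=im.astype(float); sa=(im.max(2)-im.min(2))/(im.max(2)+1); return np.clip((im.max(2)-62)/35,0,1)*(sa<.3)
# hangers 3,2,1 undisturbed? scene fits vs earlier
ys=[-.0835,-.0427,-.004,.0405,.0835]
for i in(0,1,2):
  ex=sum([parts([0,ys[j],.006,0,0,0]) for j in range(5) if j!=i],[])
  v,e=rfit([sc],[0,ys[i],.006,0,0,0],HANG,mk,extra=ex,free=(1,1,0,1,1,0)); print(i+1,(v*1000).round(1),round(float(e),3))
for yy in(.22,.16,.15,.1425): rel([(yy,[*T(RACK,(-.0345,yy)),.0312],R)])
E
```

```text
52.6833 [-33.89056655 301.53005601] 0.03137446900992742 [ 0.14147271 -1.1952409  -2.16883833] [ 0.13767932 -0.04817726 -0.05727921] 18.428871826335836
1 [ -2.1 -83.7   6.   -0.8  -3.3   0. ] 0.073
2 [  2.2 -42.8   6.    5.2 -14.5   0. ] 0.073
3 [ -1.5  -3.7   6.   -4.4 -19.    0. ] 0.084
0.22 [-0.326, -0.004, 0.001] [0.0, 0.0, 0.0]
0.16 [-0.566, -0.006, 0.001] [0.0, 0.0, 0.0]
0.15 [-0.606, -0.006, 0.001] [0.0, 0.0, 0.0]
0.1425 [-0.636, -0.006, 0.001] [0.0, 0.0, 0.0]
```

It's through the first eye with no contact force. Continuing.

Call:
{"name": "play_rows", "arguments": {
  "rows": [
    [[-0.05, -0.001, 0], [0, 0, 0]],
    [[-0.1, -0.001, 0], [0, 0, 0]],
    [[-0.15, -0.002, 0], [0, 0, 0]],
    [[-0.2, -0.002, 0], [0, 0, 0]],
    [[-0.25, -0.003, 0], [0, 0, 0]],
    [[-0.3, -0.003, 0], [0, 0, 0]],
    [[-0.35, -0.004, 0], [0, 0, 0]],
    [[-0.4, -0.004, 0], [0, 0, 0]],
    [[-0.44, -0.004, 0], [0, 0, 0]],
    [[-0.48, -0.005, 0], [0, 0, 0]],
    [[-0.48, -0.005, 0], [0, 0, 0]],
    [[-0.48, -0.005, 0], [0, 0, 0]]
  ]
}}

```text
time: 53.68
tool_pos: [0.648, 0.0022, 0.0313]
tcp_rot: [-2.26, -2.181, 0.002]
wrist_force: [0.5, -0.2, -0.7]
width: 0.218
grip_force: 60.8
```

Run:
```python
from rodfit import *;from cap import cap
t,sc=cap("23")
s=bot.read_state();p=s["tool_pos"];R=Ro.from_rotvec(s["tcp_rot"]);print(s["time"],rackc(p),p[2],s["wrist_force"],s["torque"],yaw(R)-RACK[2]-math.pi/2)
# white pixels of the shaft in scene near far lug: expected projection vs. found centroid across the shaft
W=wh(sc["image"])
for yy in(-.02,.02,.06,-.06,-.08,-.095):
    q=np.array([*T(RACK,(-.0345,yy)),.034]); u=proj(sc,[q])[0]
    # local search on perpendicular
    q2=np.array([*T(RACK,(-.0345,yy-.005)),.034]); d=proj(sc,[q2])[0]-u; d/=np.linalg.norm(d); n=np.array([-d[1],d[0]])
    ss=np.arange(-7,7.1,.5); val=np.array([cv2.getRectSubPix(W.astype(np.float32),(1,1),tuple((u+k*n).astype(float)))[0,0] for k in ss])
    print(yy,u.round(1),"offset px",round(float((val*ss).sum()/max(val.sum(),1e-6)),2),"sum",round(float(val.sum()*.5),1),"n",n.round(2))
for yy in(.16,.15,.1425): rel([(yy,[*T(RACK,(-.0345,yy)),.0312],R)])
```

```text
53.7833 [-34.48156345 181.74308846] 0.0313463276912513 [-0.90196852  0.24554884 -0.65128704] [0.10901614 0.01094144 0.0366941 ] 0.005974342008140399
-0.02 [215.9 270.1] offset px -0.3 sum 8.3 n [-0.7  -0.71]
0.02 [227.2 258.9] offset px -0.14 sum 6.1 n [-0.7  -0.71]
0.06 [238.1 248. ] offset px -0.28 sum 5.5 n [-0.7  -0.71]
-0.06 [204.2 281.7] offset px -0.07 sum 6.6 n [-0.7  -0.71]
-0.08 [198.2 287.7] offset px 1.42 sum 8.2 n [-0.7  -0.71]
-0.095 [193.6 292.3] offset px -1.6 sum 9.3 n [-0.7  -0.71]
0.16 [-0.087, -0.001, 0.001] [0.0, 0.0, 0.0]
0.15 [-0.127, -0.001, 0.001] [0.0, 0.0, 0.0]
0.1425 [-0.157, -0.001, 0.001] [0.0, 0.0, 0.0]
```

The shaft lies on the eye-to-eye line to within about 0.3 px. Pushing on gently through the far eye.

Call:
{"name": "play_rows", "arguments": {
  "rows": [
    [[-0.02, 0, 0], [0, 0, 0]],
    [[-0.04, 0, 0], [0, 0, 0]],
    [[-0.06, -0.001, 0], [0, 0, 0]],
    [[-0.08, -0.001, 0], [0, 0, 0]],
    [[-0.1, -0.001, 0], [0, 0, 0]],
    [[-0.12, -0.001, 0], [0, 0, 0]],
    [[-0.13, -0.001, 0], [0, 0, 0]],
    [[-0.13, -0.001, 0], [0, 0, 0]]
  ]
}}

```text
time: 54.45
tool_pos: [0.6466, -0.0305, 0.0313]
tcp_rot: [-2.259, -2.182, 0.002]
wrist_force: [0.4, 0.7, -0.8]
width: 0.214
grip_force: 60.8
```

Call:
{"name": "play_rows", "arguments": {
  "rows": [
    [[-0.008, 0, 0], [0, 0, 0]],
    [[-0.016, 0, 0], [0, 0, 0]],
    [[-0.024, 0, 0], [0, 0, 0]],
    [[-0.028, 0, 0], [0, 0, 0]],
    [[-0.028, 0, 0], [0, 0, 0]]
  ]
}}

```text
time: 54.87
tool_pos: [0.6465, -0.0317, 0.0314]
tcp_rot: [-2.256, -2.178, -0.006]
wrist_force: [0.2, 16.0, -0.2]
width: 0.219
grip_force: 60.9
```

Run:
```python
from rodfit import *;from cap import cap
t,sc=cap("24")
s=bot.read_state();p=s["tool_pos"];print(s["time"],rackc(p),p[2],s["wrist_force"],s["torque"])
# where does the white tip end beyond the far lug? scan along the axis
W=wh(sc["image"]).astype(np.float32)
for c,nm in((sc,"s"),(t,"t")):
    W=wh(c["image"]).astype(np.float32)
    print(nm,[(yy,round(float(cv2.getRectSubPix(W,(1,1),tuple(map(float,proj(c,[[*T(RACK,(-.0345,yy/1000)),.034]])[0])))[0,0]),2)) for yy in range(-150,-114,3)])
```

```text
54.9667 [-34.53936582 146.84101607] 0.031439840145185236 [ 1.24416662 15.61113689  0.20315142] [ 2.4792722  -0.07587404 -0.03042135]
s [(-150, 0.0), (-147, 0.0), (-144, 0.0), (-141, 0.0), (-138, 0.16), (-135, 1.0), (-132, 1.0), (-129, 1.0), (-126, 1.0), (-123, 1.0), (-120, 1.0), (-117, 0.77)]
t [(-150, 0.0), (-147, 0.0), (-144, 0.0), (-141, 0.0), (-138, 0.16), (-135, 0.98), (-132, 1.0), (-129, 0.95), (-126, 0.57), (-123, 0.0), (-120, 0.0), (-117, 0.0)]
```

The block is up against the lug: 15 N reaction, tip at rack y ≈ −137 mm against an expected −135. Lowering 4 mm, releasing and retreating.

Call:
{"name": "play_rows", "arguments": {
  "rows": [
    [[0, 0, 0.008], [0, 0, 0]],
    [[0, 0, 0.016], [0, 0, 0]],
    [[0, 0, 0.016], [0, 0, 0]],
    [[0, 0, 0.016], [0, 0, 0]]
  ]
}}

```text
time: 55.3
tool_pos: [0.6473, -0.0321, 0.0283]
tcp_rot: [-2.257, -2.18, -0.007]
wrist_force: [0.7, 14.2, 1.9]
width: 0.217
grip_force: 61.2
```

Call:
{"name": "play_rows", "arguments": {
  "claw": -0.2,
  "rows": [
    [[0, 0, 0], [0, 0, 0]],
    [[0, 0, 0], [0, 0, 0]],
    [[0, 0, 0], [0, 0, 0]],
    [[0, 0, 0], [0, 0, 0]],
    [[0, 0, 0], [0, 0, 0]],
    [[0, 0, -0.04], [0, 0, 0]],
    [[0, 0, -0.1], [0, 0, 0]],
    [[0, 0, -0.2], [0, 0, 0]],
    [[0, 0, -0.35], [0, 0, 0]],
    [[0, 0, -0.5], [0, 0, 0]],
    [[0, 0, -0.6], [0, 0, 0]],
    [[0, 0, -0.6], [0, 0, 0]]
  ]
}}

```text
time: 56.3
tool_pos: [0.6514, -0.0374, 0.1867]
tcp_rot: [2.252, 2.176, 0.012]
wrist_force: [1.4, 0.2, 0.6]
width: 0.402
grip_force: 0.0
```

Call:
{"name": "play_rows", "arguments": {
  "rows": [
    [[0.9, -0.6, -0.2], [0, 0, 0]],
    [[0.9, -0.6, -0.2], [0, 0, 0]],
    [[0.9, -0.6, -0.2], [0, 0, 0]],
    [[0.9, -0.6, -0.2], [0, 0, 0]],
    [[0.9, -0.6, -0.2], [0, 0, 0]],
    [[0.9, -0.6, -0.2], [0, 0, 0]],
    [[0.9, -0.6, -0.2], [0, 0, 0]],
    [[0.9, -0.6, -0.2], [0, 0, 0]],
    [[0.9, -0.6, -0.2], [0, 0, 0]],
    [[0.9, -0.6, -0.2], [0, 0, 0]]
  ]
}}

```text
time: 57.13
tool_pos: [0.5045, 0.1929, 0.2275]
tcp_rot: [2.259, 2.184, -0.002]
wrist_force: [0.6, -1.1, -0.0]
width: 0.399
grip_force: 0.0
```

Run:
```python
from rodfit import *;from cap import cap
t,sc=cap("25")
s=bot.read_state();print(s["time"],s["tool_pos"],s["wrist_force"])
for c,nm in((sc,"s"),(t,"t")):
    W=wh(c["image"]).astype(np.float32)
    print(nm,[(yy,round(float(cv2.getRectSubPix(W,(1,1),tuple(map(float,proj(c,[[*T(RACK,(-.0345,yy/1000)),.030]])[0])))[0,0]),2)) for yy in range(-144,-120,2)])
    print(nm,"block",[(yy,round(float(cv2.getRectSubPix(W,(1,1),tuple(map(float,proj(c,[[*T(RACK,(-.0345,yy/1000)),.040]])[0])))[0,0]),2)) for yy in range(104,176,4)])
def mk(im):
    im=im.astype(float); sa=(im.max(2)-im.min(2))/(im.max(2)+1); return np.clip((im.max(2)-62)/35,0,1)*(sa<.3)
# rod fit with z
RZ=[q+[0,0,.023] for q in ROD]
b=T(RACK,(-.0345,.1425))
for cs in([t],[sc],[t,sc]):
    r,e=fit(cs,wh,[RZ[:1]],[[*b,RACK[2]-math.pi/2]],pad=1); print("block rack",rackc(r[0]).round(1),e)
ys=[-.0835,-.0427,-.004,.0405,.0835]
rod=place(RZ,[*b,RACK[2]-math.pi/2])
for i in range(5):
  ex=sum([parts([0,ys[j],.006,0,0,0]) for j in range(5) if j!=i],[])+rod
  v,e=rfit([t,sc],[0,ys[i],.006,0,0,0],HANG,mk,extra=ex,free=(1,1,1,1,1,0)); print(i+1,(v*1000).round(1),round(float(e),3))
# untouched things: compare with the first picture
for c,n in((t,"top0"),(sc,"scene0")):
    d=np.abs(c["image"].astype(int)-load(n)["image"].astype(int)).max(2)>40
    k,_,st,_=cv2.connectedComponentsWithStats(d.astype(np.uint8)); print(n,[x.tolist() for x in st[1:] if x[4]>25])
```

```text
57.2333 [0.50478712 0.19228201 0.22710523] [ 0.87570976 -0.17913488  0.6093932 ]
s [(-144, 0.0), (-142, 0.0), (-140, 0.0), (-138, 0.11), (-136, 0.61), (-134, 0.97), (-132, 1.0), (-130, 1.0), (-128, 1.0), (-126, 1.0), (-124, 1.0), (-122, 1.0)]
s block [(104, 0.65), (108, 0.68), (112, 0.01), (116, 0.0), (120, 0.0), (124, 0.01), (128, 0.76), (132, 1.0), (136, 1.0), (140, 1.0), (144, 1.0), (148, 1.0), (152, 1.0), (156, 1.0), (160, 1.0), (164, 0.94), (168, 0.0), (172, 0.0)]
t [(-144, 0.0), (-142, 0.0), (-140, 0.0), (-138, 0.16), (-136, 0.45), (-134, 0.92), (-132, 1.0), (-130, 0.9), (-128, 0.63), (-126, 0.21), (-124, 0.0), (-122, 0.0)]
t block [(104, 1.0), (108, 0.75), (112, 0.02), (116, 0.0), (120, 0.46), (124, 1.0), (128, 1.0), (132, 1.0), (136, 1.0), (140, 1.0), (144, 1.0), (148, 1.0), (152, 1.0), (156, 1.0), (160, 1.0), (164, 1.0), (168, 0.04), (172, 0.0)]
block rack [-31.8 143.2] 0.12264681342436967
block rack [-35.6 144.4] 0.642123187021248
block rack [-33.5 142.6] 0.43603178885855126
1 [ -0.9 -83.8   6.4  -8.3  23.2   0. ] 0.148
2 [  2.8 -42.9   5.7  -4.2  22.7   0. ] 0.103
3 [-0.7 
[... 267 characters left out ...]
], [386, 227, 15, 8, 35], [377, 231, 4, 10, 27], [268, 232, 9, 8, 28], [358, 237, 9, 5, 32], [268, 241, 33, 16, 189], [300, 241, 12, 9, 36], [180, 249, 11, 9, 60], [97, 257, 135, 127, 10825], [233, 361, 57, 23, 886]]
scene0 [[74, 0, 42, 15, 272], [247, 0, 50, 103, 3044], [84, 15, 13, 20, 110], [127, 24, 6, 10, 45], [101, 36, 52, 56, 1955], [85, 41, 22, 22, 173], [41, 50, 40, 38, 243], [48, 70, 23, 19, 167], [262, 122, 23, 17, 117], [290, 128, 12, 15, 60], [253, 140, 18, 19, 97], [269, 145, 69, 65, 408], [175, 184, 39, 39, 297], [211, 198, 10, 8, 33], [225, 201, 8, 14, 61], [254, 219, 14, 14, 111], [189, 233, 90, 89, 1898], [131, 247, 10, 13, 52], [106, 272, 23, 24, 68], [181, 299, 9, 8, 50]]
```

All five hangers read flat (z ≈ 6 mm, one per bay, hooks at −x). The rod block is seated at the left lug (142.6 mm against 142.5) and the tip is out past the right lug. Nothing else moved, so I'm handing in.

```bash
python3 -c "
from workcell import bot
print(bot.finish_job())"
```

```text
the job is handed in; nothing more can be done
None
```

The job is handed in at about 57 s: both pairs are parted, all five hangers lie flat one to a bay with hooks toward the robot, and the rod is through both lug eyes and under all the hooks with its block against the left lug. The bay 5 hanger first landed tilted on a divider and I re-laid it. The final state was checked by camera fits only, with no picture viewed.

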